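Clear the watchmaker's bench for the evening

TASK

Clear the watchmaker's bench for the evening: first swing the hanging bar all the way out to its end stop, and then hang every loupe headband astride it by the crown, freely at rest, with the bar still fully out. With the bar out, also stand every round glass jar upright on the carton's floor while the carton is still at the near part of its roller lane, and after that push the carton along the rollers until it is fully home against the end of the bay. Leave the movement holder and the steel bench block where they are.

Things in the scene. Friction and masses are not known exactly. Their poses are not given: they have to be found in the camera images.
- band1: loupe headband: stiff steel arch (strip 22 mm wide, 5 thick) standing on its two ends: a black loupe barrel (at +y) and a rubber pad 44 mm deep (at -y); 104 mm clear between them, 145 over all, 137 tall. Origin at the underside, midway; z up, y along the span. Black grip block on the crown, 26 (x) by 32 (y) mm, z = 102 to 137 mm. May be absent (None from the start).
- band1_crown (a point): middle of the underside of band1's crown, 97.5 mm above its origin, same axes; hung, this point rests on top of the bar
- band2: loupe headband: stiff steel arch (strip 22 mm wide, 5 thick) standing on its two ends: a black loupe barrel (at +y) and a rubber pad 44 mm deep (at -y); 104 mm clear between them, 145 over all, 137 tall. Origin at the underside, midway; z up, y along the span. Black grip block on the crown, 26 (x) by 32 (y) mm, z = 102 to 137 mm. May be absent (None from the start).
- band2_crown (a point): middle of the underside of band2's crown, 97.5 mm above its origin, same axes; hung, this point rests on top of the bar
- band3: loupe headband: stiff steel arch (strip 22 mm wide, 5 thick) standing on its two ends: a black loupe barrel (at +y) and a rubber pad 44 mm deep (at -y); 104 mm clear between them, 145 over all, 137 tall. Origin at the underside, midway; z up, y along the span. Black grip block on the crown, 26 (x) by 32 (y) mm, z = 102 to 137 mm. May be absent (None from the start).
- band3_crown (a point): middle of the underside of band3's crown, 97.5 mm above its origin, same axes; hung, this point rests on top of the bar
- jar1: closed round glass jar with a dark metal lid, 52 mm in diameter, 42 mm tall; origin at the centre of its underside, z up. May be absent (None from the start).
- jar2: closed round glass jar with a dark metal lid, 52 mm in diameter, 42 mm tall; origin at the centre of its underside, z up. May be absent (None from the start).
- jar3: closed round glass jar with a dark metal lid, 52 mm in diameter, 42 mm tall; origin at the centre of its underside, z up. May be absent (None from the start).
- hang_bar (a joint): swing-out hanging bar, angle about its upright hinge: 0 folded back (points to the stand's -y side), grows clockwise as seen from above to its end stop at 1.571 rad (points to the stand's -x side). Stiff hinge: it stays where it is left; it needs about 3 N at the knob
- hang_bar_hinge (a point): on the upright hinge axis, at the height of the top of the bar (165 mm above the bench); x points along the bar to its free end, z up
- hang_bar_mid (a point): on top of the round bar (16 mm in diameter), 120 mm from the hinge axis; x along the bar to its free end, z up. The bar is free for hanging from 40 to 200 mm from the hinge axis
- hang_bar_knob (a point): top centre of the upright black knob on the bar's free end, 232 mm from the hinge axis: 18 mm in diameter, standing from the bar's top up 42 mm
- stand: fixed stand of the hanging bar: a 100 mm square foot, 14 mm thick, and a post 26 mm in diameter under the hinge; origin at the foot's underside on the hinge axis
- carton: open cardboard tray carton on the rollers, 218 mm (x) by 130 mm (y) by 45 mm tall, walls and floor 5 mm, two low dividers (to 25 mm above its underside) making three bays along x, 66 mm long, centred at x = -71, 0, 71 mm; origin at the centre of its underside, z up, x along the lane towards the bay
- lane: fixed roller lane 430 mm long, 158 mm wide, of loose grey rollers (tops 22 mm above the bench) between two side rails 40 mm tall; x points along it to the bay at its far end, a grey U of walls 65 mm tall open to the near side; origin on the bench under the middle
- bay_home (a point): where the carton's origin lies when it is fully home against the bay's end wall, on the roller tops (the end wall's face is 110 mm further along x); axes as the lane
- holder: movement holder, a steel block 56 by 56 by 38 mm with a watch dial on top, loose, heavy; not to be moved; origin at the centre of its underside
- block: round steel bench block, 60 mm in diameter, 22 mm tall, loose, heavy; not to be moved; origin at the centre of its underside

How it is judged:
By the outcome, as a careful person would: the job done as asked, in the order asked, and still so for the second after the job is handed in, with the robot touching nothing.
Of band1, band2, band3 only 2 to 3 are there at a start; the rules pass over those that are not, and their reading is None.
Of jar1, jar2, jar3 only 2 to 3 are there at a start; the rules pass over those that are not, and their reading is None.
At some moment in a run one of jar1, jar2, jar3 may be knocked a few centimetres aside while the robot is not near it.
It also fails if it takes over 210 s, if anything falls off the work surface, if the arm or the gripper's body presses on something with over 40 N, if the wrist force passes 120 N, or if a joint passes its speed limit or range.

ROBOT

A 6-joint arm with a two-finger parallel gripper is mounted at the origin on the work surface. World frame = base frame: x ahead of the robot, y to its left, z up, the work surface at z = 0. Lengths are in mm, angles in degrees, forces in N, time in s.
With the tool pointing down it reaches from about 350 to 850 mm from the base axis. Payload 8.1 kg.
Tool frame: the origin (TCP) lies on the centre line of the jaws, within the pads' length; the fingertips stand 14 mm ahead of it and the grasp point (between the pads) lies 5 mm behind it; z points along the fingers, y is the line along which they close (so a half turn about z gives the same grasp; the last joint's range is limited). The gripper opens to 85 mm and grips with 20 to 120 N. Pads are 22 mm wide; open, the fingers measure 114 mm over their backs; the gripper's body (76 mm by 85 mm) begins 54 mm behind the grasp point. The pads swing forward as they close: fully open they stand 13 mm farther back than shut.
Start: joints at [70.394, 7.471, 85.268, -0, 87.261, -4.893], TCP at [152.37, 580.335, 245.292] pointing down, gripper open.
Joint ranges: [-169.43, 169.43], [-51.17, 129.36], [1.28, 143.12], [-76.62, 256.62], [0, 156.53], [-152.29, 152.29]. Speed limits (degrees/s): [136.94, 136.94, 159.86, 180, 180, 180].

INTERFACE

Orientations are given as [roll, pitch, yaw] about the fixed x, y, z axes, in that order (R = Rz(yaw) Ry(pitch) Rx(roll)).
In Python, from bench import sense, snapshot, camera_info, hand_in gives the robot as it stands. The module is installed in compiled form; this text tells all that it offers.
- The arm moves only by the tool apply_moves, never from a script. Its argument "deltas" is a list of rows, each a list of 7 numbers: the shift along the tool's x, y, z scaled (see below), then the turn, a rotation vector about the tool's x, y, z scaled (see below), then the opening, from 0 (shut) to 1 (fully open). In form: [[dx, dy, dz, ax, ay, az, claw], ...]. A call has 1 to 8 rows; each row shifts and turns the commanded pose from where the row before left it, along the tool's axes as they then stand; what a row does not reach is not made up. The controller multiplies each number of a shift by 0.03 m and each number of a turn by 0.08 rad. A row lasts 1/8 s, in which the tool goes at most 62.5 mm and 10.7 degrees, less where a joint would pass 70% of its speed; a pose out of reach is approached as far as the arm can. A call with a number of a shift or a turn outside -1 to 1 is refused whole. A call with a gripper value outside its range is refused whole. The fingers move at their own pace and stop on an object; "grip_force" is the grip in N (left out, the last holds). Time passes only in rows, so rows that do not move let the fingers close. It gives the time, the measured TCP pose, the force, the opening and the grip force at its end, in the units of the state.
- sense(): the state, without advancing time (a new reading comes with each control period).
- snapshot(name): name is "scene" or "top"; returns the picture (420x560x3 uint8, red, green, blue); there is no depth.
- camera_info(name): a dict with "vertical_fov" (degrees; the focal length in pixels is half the picture's height over the tangent of half this angle, whatever the lens; pixels are square), "cx", "cy" (the principal point, pixels), "origin" and "rotation" of the camera in the world. Camera axes: x right, y up, looking along -z (the intrinsics and any distortion apply to the point x, -y, -z); pixel columns grow to the right and rows downward; lengths in mm; the calibration is good to about 2 mm. A picture is of the moment at which its call begins. camera_info takes no time and is no camera call.
- hand_in(): hands the job in; it is judged then, once.
The state is a dict: "time": time; "joint_pos": joint angles; "qd": joint speeds; "joint_efforts": joint torques, N m; "tool_pos": TCP position; "tcp_rot": TCP orientation; "ft_force": force on the tool from outside, world axes, zero at the start; "wrist_torque": the same for the moment, N m; "finger_gap": finger opening in mm; "grip_force": force on a finger pad.
Only numpy, scipy, OpenCV 4.12 (cv2) and the standard library are available. Lean on these libraries where they do the work, as an engineer would, in place of code of your own. Each camera call takes 0.05 s, during which the arm holds its last target. There are 200 camera calls.

## Working session

There is one attempt and no reset: what is moved stays moved. The work goes in short steps, Python scripts to look and compute and a tool call to move; the robot and the scene stay as the last step left them, time stands still between calls to the robot, and variables do not carry over. Pictures are saved under pics/ and viewed, at most 14 in all, crops included, and the job is handed in when it is done.

Besides the shell and the picture viewer there is one more tool, called after "Call:" as name(argument=value, ...) on one line, values as JSON. apply_moves: Moves the arm, as the interface text tells. Its arguments: {"type":"object","properties":{"deltas":{"type":"array"},"grip_force":{"type":"number"}},"required":["deltas"]}

```bash
mkdir -p pics; python3 - <<'E'
from bench import *
import cv2
for n in("scene","top"):
    im=snapshot(n); cv2.imwrite(f"pics/{n}0.png",im[:,:,::-1]); 
    i=camera_info(n); print(i)
print(sense())
E
```

```text
{'vertical_fov': 47.876778333667104, 'cx': 281.2520775138326, 'cy': 206.804894479398, 'origin': array([1372.83232402, -336.67757509,  701.60324848]), 'rotation': array([58.42262001, -0.62514382, 67.28864912])}
{'vertical_fov': 49.684014226713664, 'cx': 272.99389729678376, 'cy': 205.42730968948914, 'origin': array([ 325.46373964,    8.01027341, 1209.67509521]), 'rotation': array([ 11.92787469,  -0.13168422, -94.35838861])}
{'time': 0.1, 'joint_pos': array([ 7.03929792e+01,  7.50933698e+00,  8.53244677e+01,  8.19698944e-04,
        8.72612196e+01, -4.89345215e+00]), 'qd': array([ 0.02864297, -0.08202225, -0.10254594,  0.00298171, -0.07209025,
       -0.05528299]), 'joint_efforts': array([ 1.18541120e-03, -5.70951641e+01, -5.01941657e+01, -2.01468674e-04,
        8.32354854e-03,  4.25834958e-05]), 'tool_pos': array([152.20924557, 579.88004561, 244.35067766]), 'tcp_rot': array([-1.79905392e+02, -8.92156702e-03,  1.65286384e+02]), 'ft_force': array([0.27710052, 0.62754654, 0.24272633]), 'wrist_torque': array([-0.00988905,  0.02453039,  0.05976668]), 'grip_force': 0.0, 'finger_gap': 85.37390331938015}
```

View pics/scene0.png

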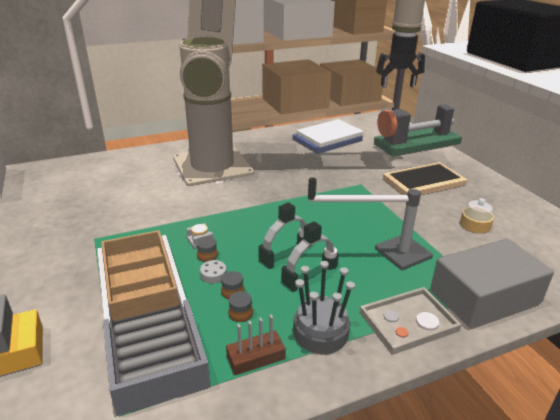

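View pics/top0.png

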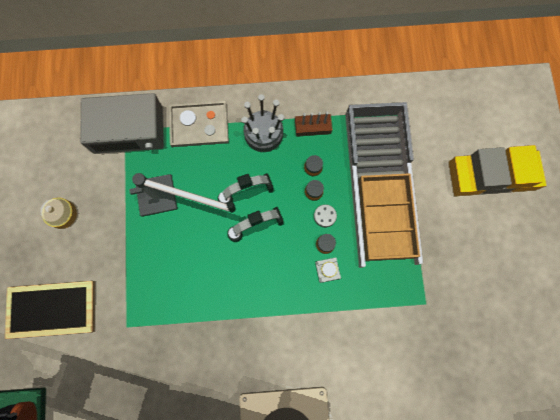

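The scene shows two bands (scene px ~(285,235) and (310,260)), three jars (top px (314,165), (315,189), (326,243)), and the holder, block and carton at the near end of the lane. The bar points from (140,180) to about (230,205) in top. Next I zoom in to read points.

```bash
cat > h.py <<'E'
import numpy as np, cv2
from scipy.spatial.transform import Rotation as R
from bench import *
C={n:camera_info(n) for n in("scene","top")}
def ray(n,p):
    i=C[n]; f=210/np.tan(np.radians(i['vertical_fov']/2))
    d=np.array([(p[0]-i['cx'])/f,-(p[1]-i['cy'])/f,-1.])
    return np.array(i['origin']),R.from_euler('xyz',i['rotation'],degrees=True).as_matrix()@d
def onz(n,p,z):
    o,d=ray(n,p); return o+d*(z-o[2])/d[2]
def tri(pt,ps):
    o1,d1=ray('top',pt);o2,d2=ray('scene',ps)
    s=np.linalg.lstsq(np.c_[d1,-d2],o2-o1,rcond=None)[0]
    a,b=o1+d1*s[0],o2+d2*s[1]; return (a+b)/2,np.linalg.norm(a-b)
def proj(n,X):
    i=C[n]; f=210/np.tan(np.radians(i['vertical_fov']/2))
    q=R.from_euler('xyz',i['rotation'],degrees=True).as_matrix().T@(np.array(X,float)-i['origin'])
    return np.array([i['cx']-f*q[0]/q[2], i['cy']+f*q[1]/q[2]])
def crop(im,x0,y0,w,h,s,name,step=20):
    c=cv2.resize(im[y0:y0+h,x0:x0+w,::-1],None,fx=s,fy=s,interpolation=cv2.INTER_CUBIC)
    for x in range((x0//step+1)*step,x0+w,step):
        cv2.line(c,(int((x-x0)*s),0),(int((x-x0)*s),6),(0,0,255),1);cv2.putText(c,str(x),(int((x-x0)*s)-10,18),0,.4,(0,0,255),1)
    for y in range((y0//step+1)*step,y0+h,step):
        cv2.line(c,(0,int((y-y0)*s)),(6,int((y-y0)*s)),(0,0,255),1);cv2.putText(c,str(y),(8,int((y-y0)*s)+4),0,.4,(0,0,255),1)
    cv2.imwrite(name,c)
E
python3 - <<'E'
from h import *
t=cv2.imread('pics/top0.png')[:,:,::-1]; s=cv2.imread('pics/scene0.png')[:,:,::-1]
crop(t,125,150,165,105,4.8,'pics/t1.png'); crop(t,295,95,135,180,3.3,'pics/t2.png'); crop(s,180,165,260,160,3,'pics/s1.png')
# dark blobs
for n,im in(('top',t),('scene',s)):
    m=(im.max(2)<75).astype(np.uint8)
    k,l,st,c=cv2.connectedComponentsWithStats(m)
    for j in range(1,k):
        x,y,w,h,a=st[j]
        if 25<a<700 and 120<x<430 and 90<y<330: print(n,x,y,w,h,a,c[j].round(1))
E
```

```text
top 260 101 4 15 36 [261.6 108. ]
top 271 106 5 14 34 [273.4 112.8]
top 353 106 59 57 578 [384.2 117.2]
top 248 108 6 13 37 [250.4 114.4]
top 346 108 4 15 33 [347.8 115.6]
top 275 120 6 10 28 [277.4 124.1]
top 355 121 43 4 83 [375.6 122.8]
top 245 122 7 10 30 [248.3 126.5]
top 245 128 38 24 261 [265.8 143.6]
top 296 131 36 5 122 [313.2 133. ]
top 356 130 45 6 81 [377.6 133.4]
top 172 142 45 5 55 [193.1 144.1]
top 357 142 43 5 73 [378.5 144.3]
top 350 146 7 19 47 [352.  156.2]
top 358 154 43 4 66 [380.1 155.2]
top 304 162 18 14 72 [311.6 170.4]
top 357 165 46 4 68 [379.7 166.4]
top 237 174 15 16 162 [244.4 181.2]
top 265 174 9 19 80 [268.9 184.5]
top 131 177 46 34 384 [155.2 193.9]
top 364 176 47 26 156 [395.4 182.9]
top 358 178 12 83 204 [362.8 219.4]
top 305 187 18 13 58 [311.3 194.6]
top 226 195 9 17 81 [230.7 204.6]
top 408 204 6 24 68 [410.8 215.5]
top 274 207 9 18 71 [278.7 217.3]
top 142 211 23 5 28 [152.4 213.1]
top 248 211 15 16 156 [255.  218.2]
top 411 230 6 24 74 [413.9 241.8]
top 229 232 14 10 50 [236.8 237.9]
top 316 238 16 15 42 [320.5 247. ]
scene 384 116 26 28 354 [399.6 131.6]
scene 375 140 18 15 97 [383.5 146.7]
scene 308 179 8 21 127 [311.5 188.4]
scene 407 193 11 13 89 [412.5 200. ]
scene 279 203 16 20 241 [286.2 212.4]
scene 297 223 24 21 307 [310.7 232.8]
scene 198 245 18 7 62 [207.1 249.2]
scene 259 245 15 23 243 [265.8 256.7]
scene 376 247 31 22 125 [389.9 255. ]
scene 322 254 16 15 116 [330.7 261.6]
scene 282 266 16 25 256 [288.8 278.6]
scene 320 269 6 32 97 [322.5 284.4]
scene 299 274 11 42 189 [304.5 294.5]
scene 338 275 6 18 50 [340.5 283.5]
scene 222 282 20 8 80 [231.6 286.2]
scene 339 290 11 28 89 [343.9 303.2]
scene 312 301 4 24 79 [313.8 311.7]
scene 329 301 10 25 87 [333.2 312.4]
scene 230 303 21 9 89 [240.1 308. ]
scene 294 324 54 29 547 [318.6 343.1]
```

View pics/t1.png

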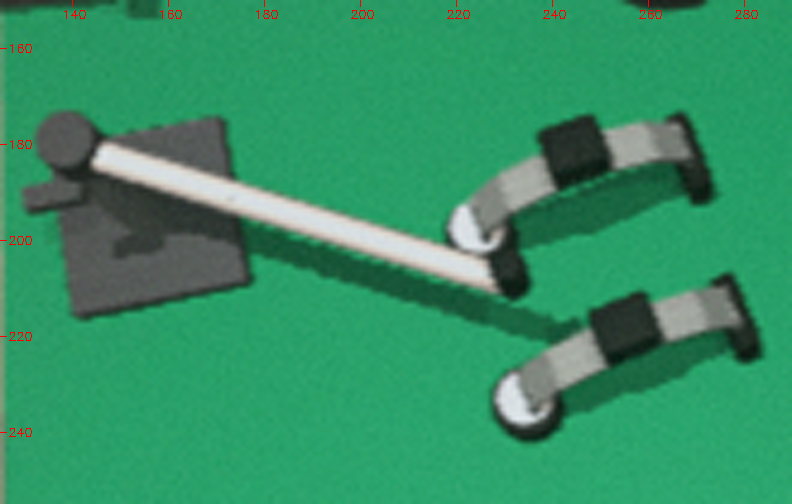

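View pics/s1.png

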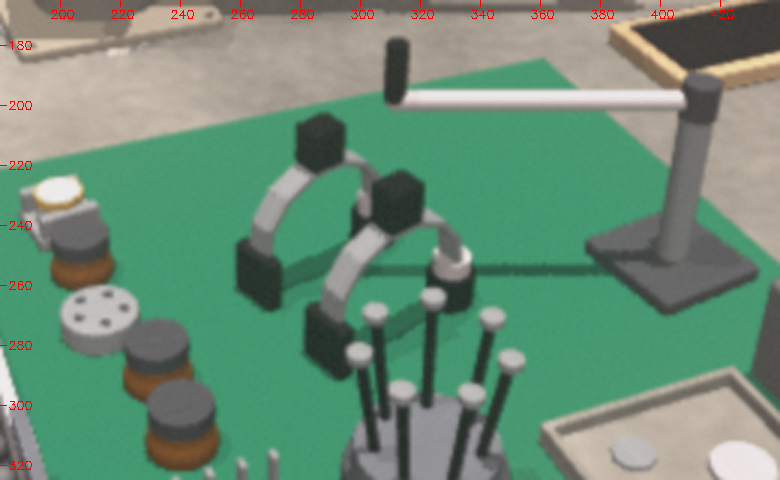

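View pics/t2.png

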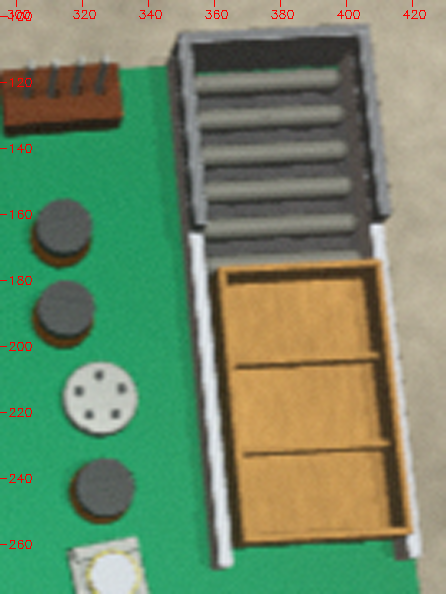

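The zooms show:
- **Hinge and knob:** hinge cap at top (138,179), scene (413,192). Knob at top ~(231,203), with its top in scene at (312,180).
- **Band grip blocks:** top (244,181) and (255,218).
- **Jar lids:** top (314.5,163.5), (315.5,188.5), (326.5,241.5).
- **Carton corners:** about (361,178), (408,174), (418,255), (368,260).

```bash
python3 - <<'E'
from h import *
np.set_printoptions(precision=1,suppress=True)
P=lambda n,*a:print(n,*a)
for n,a,b in [('hingecap',(138.5,179),(413,192.5)),('bandA blk',(244.4,181.2),(310.7,232.8)),('bandB blk',(255,218.2),(286.2,212.4)),
 ('jar1',(314.5,163.5),(240,301)),('jar2',(315.5,188.5),(232,278)),('jar3',(326.5,241.5),(206.5,242)),('block',(325.5,215.5),(213,266.5)),
 ('bar inner',(146,182.5),(407,198.5)),('knobtop?',(229.5,199),(311.7,180))]: P(n,*tri(a,b))
for z in(157,165,207):
  print(z,onz('top',(229.5,199),z),onz('top',(231.5,208),z),onz('scene',(311.7,180),z),onz('scene',(311.7,198),z))
P('foot',*[onz('top',p,14) for p in[(171,175),(176.5,208),(142,216)]])
# strip axis ends: pad / loupe on ground etc
P('A arch ends top', onz('top',(268.5,183),30),onz('top',(224,198),25))
P('cart corners z67',*[onz('top',p,67) for p in[(361.5,178.5),(408.5,174.5),(417.5,256.5),(368,260)]])
P('lane wall far corners z65',onz('top',(350,106),65),onz('top',(406,102),65))
P('rail near ends z40',onz('top',(362,266),40),onz('top',(417,262),40))
P('holder',onz('top',(329,269),38))
P('nadir',proj('top',(325,8,0)))
E
```

```text
hingecap [632.3 302.3 171.1] 1.5290918573916492
bandA blk [621.9  54.  117.8] 0.567521406890437
bandB blk [527.   35.4 118.6] 2.330681651468853
jar1 [ 680.3 -132.    34.9] 4.297976310310975
jar2 [ 610.  -127.1   38.8] 5.443967066759196
jar3 [ 466.  -142.9   41.7] 2.829041761851
block [ 537.8 -149.1   23.1] 4.004759015504638
bar inner [627.7 290.4 155.1] 4.439461380482207
knobtop? [557.5  84.8 209.3] 3.727715173209637
157 [570.4  90.7 157. ] [548.2  87.2 157. ] [470.5 127.5 157. ] [548.1  89.9 157. ]
165 [568.5  90.  165. ] [546.5  86.6 165. ] [483.8 120.7 165. ] [560.2  83.6 165. ]
207 [558.8  86.7 207. ] [537.6  83.4 207. ] [553.4  84.9 207. ] [623.8  50.7 207. ]
foot [682.8 257.4  14. ] [589.6 245.4  14. ] [574.7 338.2  14. ]
A arch ends top [636.   -6.3  30. ] [605.  115.6  25. ]
cart corners z67 [ 620.1 -248.6   67. ] [ 621.6 -372.5   67. ] [ 407.5 -365.6   67. ] [ 408.2 -240.3   67. ]
lane wall far corners z65 [ 824.8 -241.6   65. ] [ 825.  -394.4   65. ]
rail near ends z40 [ 396.1 -229.    40. ] [ 395.5 -371.2   40. ]
holder [ 395.  -144.1   38. ]
nadir [271.9 301.4]
```

Call:
apply_moves(deltas=[[-0.956,-0.696,-0.02,0,0,0,0.6],[-0.956,-0.696,-0.02,0,0,0,0.6],[-0.956,-0.696,-0.02,0,0,0,0.6],[-0.956,-0.696,-0.02,0,0,0,0.6],[-0.956,-0.696,-0.02,0,0,0,0.6],[-0.956,-0.696,-0.02,0,0,0,0.6],[-0.956,-0.696,-0.02,0,0,0,0.6],[-0.956,-0.696,-0.02,0,0,0,0.6]])

```text
time: 1.1
tool_pos: [332.3, 359.4, 249.7]
tcp_rot: [-180.0, -0.0, 165.3]
ft_force: [0.2, 0.3, 0.8]
finger_gap: 51.0
grip_force: 0.0
```

Call:
apply_moves(deltas=[[-0.956,-0.696,-0.02,0,0,0,0.6],[-0.956,-0.696,-0.02,0,0,0,0.6],[-0.956,-0.696,-0.02,0,0,0,0.6],[-0.956,-0.696,-0.02,0,0,0,0.6],[-0.956,-0.696,-0.02,0,0,0,0.6],[-0.956,-0.696,-0.02,0,0,0,0.6],[-0.956,-0.696,-0.02,0,0,0,0.6],[-0.956,-0.696,-0.02,0,0,0,0.6]])

```text
time: 2.1
tool_pos: [511.7, 139.6, 254.4]
tcp_rot: [-180.0, -0.0, 165.3]
ft_force: [0.3, 0.5, 0.2]
finger_gap: 51.3
grip_force: 0.0
```

Call:
apply_moves(deltas=[[-0.956,-0.696,-0.02,0,0,0,0.6],[-0.956,-0.696,-0.02,0,0,0,0.6],[0,0,0,0,0,1,0.6],[0,0,0,0,0,1,0.6],[0,0,0,0,0,1,0.6],[0,0,0,0,0,1,0.6],[0,0,0,0,0,1,0.6],[0,0,0,0,0,1,0.6]])

```text
time: 3.1
tool_pos: [555.9, 85.7, 255.5]
tcp_rot: [-180.0, -0.0, 137.6]
ft_force: [0.2, -0.4, 0.4]
finger_gap: 51.2
grip_force: 0.0
```

Call:
apply_moves(deltas=[[0,0,0,0,0,1,0.6],[0,0,0,0,0,1,0.6],[0,0,0,0,0,1,0.6],[0,0,0,0,0,1,0.6],[0,0,0,0,0,1,0.6],[0,0,0,0,0,1,0.6],[0,0,0,0,0,1,0.6],[0,0,0,0,0,1,0.6]])

```text
time: 4.1
tool_pos: [555.9, 85.7, 255.5]
tcp_rot: [-179.9, -0.0, 101.0]
ft_force: [-0.5, 0.1, -0.5]
finger_gap: 51.0
grip_force: 0.0
```

Call:
apply_moves(deltas=[[0,0,0,0,0,1,0.6],[0,0,0,0,0,1,0.6],[0,0,0,0,0,1,0.6],[0,0,0,0,0,1,0.6],[0,0,0,0,0,1,0.6],[0,0,0,0,0,1,0.6],[0,0,0,0,0,0.6,0.6],[0,0,0,0,0,0,0.6]])

```text
time: 5.1
tool_pos: [556.0, 85.7, 255.6]
tcp_rot: [-180.0, 0.0, 70.9]
ft_force: [0.4, 0.2, 0.1]
finger_gap: 51.4
grip_force: 0.0
```

```bash
python3 - <<'E'
from h import *
s=snapshot('scene'); crop(s,220,60,240,180,3.3,'pics/s2.png'); print(sense()['tool_pos'],sense()['tcp_rot'])
E
```

```text
[556.01037016  85.69632551 255.67002482] [-1.79958068e+02  1.65112413e-02  7.09264051e+01]
```

View pics/s2.png

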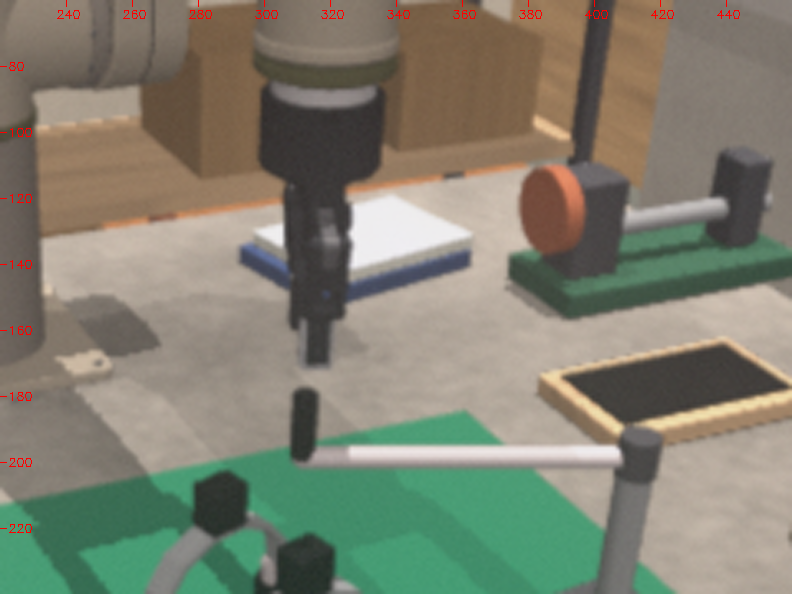

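The picture shows the open fingers right above the knob (scene (305,180)), aligned along the swing tangent. Next I descend and sweep the arc.

Call:
apply_moves(deltas=[[0,0,0.56,0,0,0,0.6],[0,0,0.56,0,0,0,0.6],[0,0,0.56,0,0,0,0.6],[0,0,0.56,0,0,0,0.6],[0,0,0,0,0,0,0.6]])

```text
time: 5.78
tool_pos: [554.9, 85.6, 186.4]
tcp_rot: [-179.8, 0.1, 70.9]
ft_force: [1.1, 0.3, -0.3]
finger_gap: 51.7
grip_force: 0.0
```

Call:
apply_moves(deltas=[[0.019,-0.537,0,0,0,0.875,0.6],[0.019,-0.537,0,0,0,0.875,0.6],[0.019,-0.537,0,0,0,0.875,0.6],[0.019,-0.537,0,0,0,0.875,0.6]])

```text
time: 6.28
tool_pos: [499.4, 115.1, 189.7]
tcp_rot: [179.9, -0.1, 54.7]
ft_force: [2.3, -0.1, -1.1]
finger_gap: 51.1
grip_force: 1.1
```

Call:
apply_moves(deltas=[[0.019,-0.537,0,0,0,0.875,0.6],[0.019,-0.537,0,0,0,0.875,0.6],[0.019,-0.537,0,0,0,0.875,0.6],[0.019,-0.537,0,0,0,0.875,0.6],[0.019,-0.537,0,0,0,0.875,0.6],[0.019,-0.537,0,0,0,0.875,0.6],[0.019,-0.537,0,0,0,0.875,0.6],[0.019,-0.537,0,0,0,0.875,0.6]])

```text
time: 7.28
tool_pos: [419.7, 214.5, 189.9]
tcp_rot: [179.9, -0.1, 22.6]
ft_force: [1.1, -2.3, 0.6]
finger_gap: 51.1
grip_force: 1.1
```

Call:
apply_moves(deltas=[[0.01,-0.27,0,0,0,0.44,0.6],[0.01,-0.27,0,0,0,0.44,0.6],[0.01,-0.27,0,0,0,0.44,0.6],[0.01,-0.27,0,0,0,0.44,0.6]])

```text
time: 7.78
tool_pos: [409.8, 245.2, 189.7]
tcp_rot: [180.0, -0.0, 14.6]
ft_force: [-1.3, -2.9, 1.2]
finger_gap: 51.1
grip_force: 1.2
```

```bash
python3 - <<'E'
from h import *
s=snapshot('scene');t=snapshot('top'); crop(s,220,60,240,180,3.3,'pics/s3.png');crop(t,120,150,200,130,4,'pics/t3.png'); print(sense()['tool_pos'],sense()['ft_force'])
E
```

```text
[409.71706526 245.76605634 189.61366907] [ 0.17783065 -0.15487724 -0.03025087]
```

View pics/t3.png

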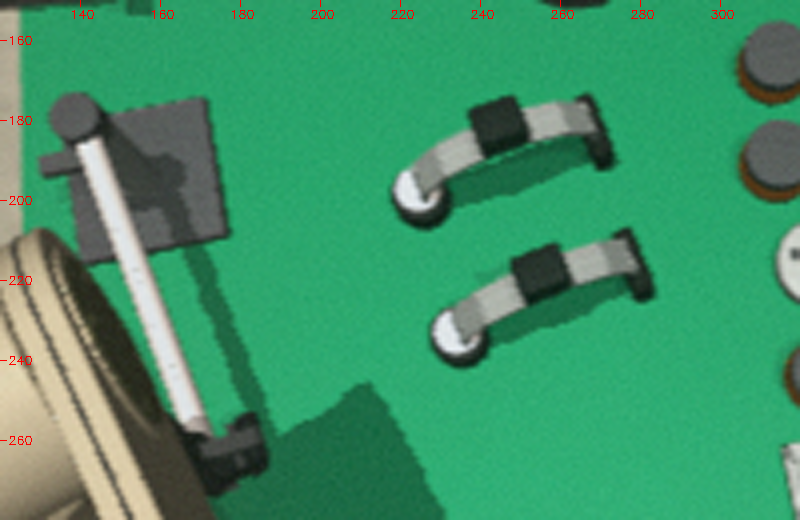

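The bar is near its end (hinge cap (140,178), bar end ~(168,258)), still about 11° short. I continue slowly until contact with the stop.

Call:
apply_moves(deltas=[[0.004,-0.23,0,0,0,0.375,0.6],[0.004,-0.23,0,0,0,0.375,0.6],[0.004,-0.23,0,0,0,0.375,0.6],[0.004,-0.23,0,0,0,0.375,0.6],[0.004,-0.23,0,0,0,0.375,0.6]])

```text
time: 8.5
tool_pos: [403.8, 279.0, 189.5]
tcp_rot: [180.0, -0.0, 6.1]
ft_force: [-0.7, -2.6, 1.9]
finger_gap: 51.0
grip_force: 1.2
```

Call:
apply_moves(deltas=[[0,-0.1,0,0,0,0.16,0.6],[0,-0.1,0,0,0,0.16,0.6],[0,-0.1,0,0,0,0.16,0.6]])

```text
time: 8.88
tool_pos: [402.9, 288.1, 189.2]
tcp_rot: [-180.0, -0.0, 3.8]
ft_force: [1.4, -2.1, 1.3]
finger_gap: 51.4
grip_force: 1.1
```

Call:
apply_moves(deltas=[[0,-0.1,0,0,0,0.16,0.6],[0,-0.1,0,0,0,0.16,0.6]])

```text
time: 9.12
tool_pos: [402.9, 291.4, 188.8]
tcp_rot: [179.7, -0.0, 2.3]
ft_force: [4.6, -26.3, 6.9]
finger_gap: 51.6
grip_force: 12.9
```

Call:
apply_moves(deltas=[[0,-0.1,0,0,0,0,0.6],[0,-0.1,0,0,0,0,0.6]])

```text
time: 9.38
tool_pos: [403.0, 292.0, 188.4]
tcp_rot: [179.0, 0.1, 2.2]
ft_force: [0.6, -54.5, 17.5]
finger_gap: 51.7
grip_force: 27.6
```

Call:
apply_moves(deltas=[[0,-0.1,0,0,0,0,0.6]])

```text
time: 9.5
tool_pos: [403.0, 292.2, 188.3]
tcp_rot: [178.7, 0.1, 2.1]
ft_force: [0.0, -69.2, 21.8]
finger_gap: 51.6
grip_force: 34.9
```

The bar is hard against its stop (-69 N). Back off and lift.

Call:
apply_moves(deltas=[[0,0.4,0,0,0,0,0.6],[0,0.4,0,0,0,0,0.6],[0,0.08,0,0,0,0,0.6],[0,0,-0.7,0,0,0,0.6],[0,0,-0.7,0,0,0,0.6],[0,0,-0.7,0,0,0,0.6],[0,0,-0.7,0,0,0,0.6]])

```text
time: 10.38
tool_pos: [402.7, 277.4, 273.6]
tcp_rot: [-180.0, 0.0, 2.5]
ft_force: [-0.3, -0.1, 0.4]
finger_gap: 51.0
grip_force: 0.0
```

```bash
cat >> h.py <<'E'
def plan(p,yaw,rate=0.9):
    s=sense(); q=s['tool_pos']; y0=s['tcp_rot'][2]; a=np.radians(y0); d=np.array(p)-q
    t=np.array([d[0]*np.cos(a)+d[1]*np.sin(a), d[0]*np.sin(a)-d[1]*np.cos(a), -d[2]])/30
    n=int(np.ceil(abs(t).max()/rate)); print('at',q.round(1),'rot',s['tcp_rot'].round(1),'ft',s['ft_force'].round(1),'gap',s['finger_gap'].round(1))
    print('shift rows',n,(t/max(n,1)).round(3),'total',t.round(2))
    w=(yaw-y0+180)%360-180; print('turn units az',(-np.radians(w)/.08).round(2))
E
python3 - <<'E'
from h import *
plan((622,54,258),104.3)
for a,b in[((268.5,183),(224,198)),((278.5,217),(236,234))]:
  v=onz('top',b,25)-onz('top',a,30); print(np.degrees(np.arctan2(v[1],v[0])))
t=snapshot('top'); crop(t,120,150,200,130,4,'pics/t4.png')
E
```

```text
Traceback (most recent call last):
  File "h.py", line 29, in plan
    n=int(np.ceil(abs(t).max()/rate)); print('at',q.round(1),'rot',s['tcp_rot'].round(1),'ft',s['ft_force'].round(1),'gap',s['finger_gap'].round(1))
                                                                                                                           ^^^^^^^^^^^^^^^^^^^^^
AttributeError: 'float' object has no attribute 'round'
```

```bash
sed -i "s/s\['finger_gap'\].round(1)/round(s['finger_gap'],1)/" h.py
python3 - <<'E'
from h import *
plan((622,54,258),104.3)
for a,b in[((268.5,183),(224,198)),((278.5,217),(236,234))]:
  v=onz('top',b,25)-onz('top',a,30); print(np.degrees(np.arctan2(v[1],v[0])))
E
```

```text
at [402.7 277.4 273.6] rot [-180.     0.     2.5] ft [-0.3 -0.1  0.4] gap 51.0
shift rows 9 [0.776 0.861 0.058] total [6.99 7.75 0.52]
turn units az -22.22
104.3086830873858
107.37632248538722
```

Call:
apply_moves(deltas=[[0.776,0.861,0.058,0,0,0,0.8],[0.776,0.861,0.058,0,0,0,0.8],[0.776,0.861,0.058,0,0,0,0.8],[0.776,0.861,0.058,0,0,0,0.8],[0.776,0.861,0.058,0,0,0,0.8],[0.776,0.861,0.058,0,0,0,0.8],[0.776,0.861,0.058,0,0,0,0.8],[0.776,0.861,0.058,0,0,0,0.8]])

```text
time: 11.38
tool_pos: [598.5, 78.1, 258.7]
tcp_rot: [-180.0, -0.0, 2.4]
ft_force: [0.5, 0.9, -0.3]
finger_gap: 68.3
grip_force: 0.0
```

Call:
apply_moves(deltas=[[0.776,0.861,0.058,0,0,0,0.8],[0,0,0,0,0,-1,0.8],[0,0,0,0,0,-1,0.8],[0,0,0,0,0,-1,0.8],[0,0,0,0,0,-1,0.8],[0,0,0,0,0,-1,0.8],[0,0,0,0,0,-1,0.8],[0,0,0,0,0,-1,0.8]])

```text
time: 12.38
tool_pos: [622.1, 54.2, 257.0]
tcp_rot: [-180.0, -0.0, 34.7]
ft_force: [-0.2, 0.1, -0.9]
finger_gap: 68.1
grip_force: 0.0
```

Call:
apply_moves(deltas=[[0,0,0,0,0,-1,0.8],[0,0,0,0,0,-1,0.8],[0,0,0,0,0,-1,0.8],[0,0,0,0,0,-1,0.8],[0,0,0,0,0,-1,0.8],[0,0,0,0,0,-1,0.8],[0,0,0,0,0,-1,0.8],[0,0,0,0,0,-1,0.8]])

```text
time: 13.38
tool_pos: [622.1, 54.1, 257.0]
tcp_rot: [-180.0, -0.0, 71.4]
ft_force: [0.4, 0.3, -0.1]
finger_gap: 68.5
grip_force: 0.0
```

Call:
apply_moves(deltas=[[0,0,0,0,0,-1,0.8],[0,0,0,0,0,-1,0.8],[0,0,0,0,0,-1,0.8],[0,0,0,0,0,-1,0.8],[0,0,0,0,0,-1,0.8],[0,0,0,0,0,-1,0.8],[0,0,0,0,0,-1,0.8],[0,0,0,0,0,-0.22,0.8]])

```text
time: 14.38
tool_pos: [622.1, 54.0, 257.0]
tcp_rot: [-180.0, -0.0, 104.3]
ft_force: [-0.6, 0.2, -0.3]
finger_gap: 68.2
grip_force: 0.0
```

```bash
python3 - <<'E'
from h import *
plan((622,54,119),104.3)
s=snapshot('scene');t=snapshot('top')
# mosaic
crop(s,220,40,220,280,2.1,'pics/a.png');crop(t,120,150,200,130,1.7,'pics/b.png',40)
a=cv2.imread('pics/a.png');b=cv2.imread('pics/b.png');m=np.zeros((600,800,3),np.uint8);m[:a.shape[0],:a.shape[1]]=a;m[:b.shape[0],460:460+b.shape[1]]=b;cv2.imwrite('pics/m1.png',m)
E
```

```text
at [622.1  54.  257. ] rot [-180.    -0.   104.3] ft [-0.6  0.2 -0.3] gap 68.2
shift rows 6 [ 0.    -0.     0.767] total [ 0.  -0.   4.6]
turn units az 0.0
```

View pics/m1.png

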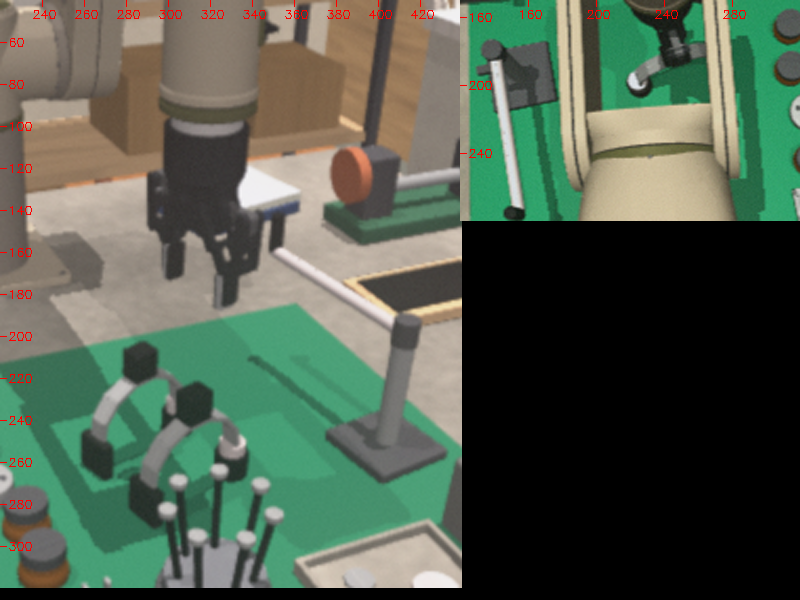

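The gripper stands above band A's block (scene (311,230)), and the bar points to the robot with its knob at top ~(151,275). Descend and grip.

Call:
apply_moves(deltas=[[0,0,0.767,0,0,0,0.8],[0,0,0.767,0,0,0,0.8],[0,0,0.767,0,0,0,0.8],[0,0,0.767,0,0,0,0.8],[0,0,0.767,0,0,0,0.8],[0,0,0.767,0,0,0,0.8],[0,0,0,0,0,0,0.8]])

```text
time: 15.35
tool_pos: [620.3, 53.4, 116.7]
tcp_rot: [-179.7, -0.1, 104.2]
ft_force: [-0.0, -0.6, 0.2]
finger_gap: 68.2
grip_force: 0.0
```

Call:
apply_moves(deltas=[[0,0,0,0,0,0,0],[0,0,0,0,0,0,0],[0,0,0,0,0,0,0],[0,0,0,0,0,0,0],[0,0,0,0,0,0,0],[0,0,0,0,0,0,0]], grip_force=60)

```text
time: 16.1
tool_pos: [623.3, 53.2, 120.9]
tcp_rot: [179.8, 0.0, 104.2]
ft_force: [0.0, -1.1, 6.3]
finger_gap: 24.9
grip_force: 61.5
```

```bash
python3 - <<'E'
from h import *
h=np.array((631,300.,0)); th=np.radians(-172.7)
k=h+232*np.array((np.cos(th),np.sin(th),0)); print('knob expected',k, proj('top',k+[0,0,207]),proj('scene',k+[0,0,207]))
plan((622,54,119),104.3)
E
```

```text
knob expected [400.88048932 270.5210108    0.        ] [149.60980229 275.42276182] [350.62672941 141.39439919]
at [623.3  53.2 120.9] rot [179.8   0.  104.2] ft [ 0.  -1.1  6.3] gap 24.9
shift rows 1 [ 0.035 -0.035  0.065] total [ 0.04 -0.03  0.06]
turn units az -0.01
```

Call:
apply_moves(deltas=[[0,0,-0.3,0,0,0,0],[0,0,-0.98,0,0,0,0],[0,0,-0.98,0,0,0,0],[0,0,-0.98,0,0,0,0],[0,0,-0.98,0,0,0,0],[0,0,-0.98,0,0,0,0],[0,0,-0.98,0,0,0,0],[0,0,0,0,0,0.75,0]])

```text
time: 17.1
tool_pos: [623.1, 53.3, 308.5]
tcp_rot: [179.7, 0.1, 100.8]
ft_force: [-0.2, -0.2, -2.1]
finger_gap: 25.4
grip_force: 60.7
```

Call:
apply_moves(deltas=[[0,0,0,0,0,0.75,0],[0,0,0,0,0,0,0]])

```text
time: 17.35
tool_pos: [621.7, 53.3, 304.5]
tcp_rot: [-180.0, -0.0, 97.4]
ft_force: [0.6, -0.6, -2.3]
finger_gap: 25.0
grip_force: 60.7
```

```bash
python3 - <<'E'
from h import *
plan((556.6,290.5,305),97.3,.7)
E
```

```text
at [621.7  53.3 304.5] rot [-180.    -0.    97.4] ft [ 0.6 -0.6 -2.3] gap 25.0
shift rows 12 [ 0.677 -0.095 -0.001] total [ 8.12 -1.13 -0.02]
turn units az 0.02
```

Call:
apply_moves(deltas=[[0.677,-0.095,0,0,0,0,0],[0.677,-0.095,0,0,0,0,0],[0.677,-0.095,0,0,0,0,0],[0.677,-0.095,0,0,0,0,0],[0.677,-0.095,0,0,0,0,0],[0.677,-0.095,0,0,0,0,0]])

```text
time: 18.1
tool_pos: [589.0, 173.4, 304.6]
tcp_rot: [180.0, -0.0, 97.4]
ft_force: [0.2, 0.4, -1.8]
finger_gap: 25.4
grip_force: 60.5
```

Call:
apply_moves(deltas=[[0.677,-0.095,0,0,0,0,0],[0.677,-0.095,0,0,0,0,0],[0.677,-0.095,0,0,0,0,0],[0.677,-0.095,0,0,0,0,0],[0.677,-0.095,0,0,0,0,0],[0.677,-0.095,0,0,0,0,0],[0,0,0,0,0,0,0]])

```text
time: 18.98
tool_pos: [556.2, 292.4, 304.5]
tcp_rot: [-180.0, -0.0, 97.5]
ft_force: [0.6, -0.7, -1.2]
finger_gap: 25.1
grip_force: 60.5
```

```bash
python3 - <<'E'
from h import *
plan((556.6,290.5,188),97.3,.7)
s=snapshot('scene');t=snapshot('top')
crop(s,240,40,200,260,2.2,'pics/a.png');crop(t,110,130,130,160,2.6,'pics/b.png',40)
a=cv2.imread('pics/a.png');b=cv2.imread('pics/b.png');m=np.zeros((600,800,3),np.uint8);m[:a.shape[0],:a.shape[1]]=a;m[:b.shape[0],450:450+b.shape[1]]=b;cv2.imwrite('pics/m2.png',m)
E
```

```text
at [556.2 292.4 304.5] rot [-180.    -0.    97.5] ft [ 0.6 -0.7 -1.2] gap 25.1
shift rows 6 [-0.011  0.001  0.647] total [-0.06  0.01  3.88]
turn units az 0.04
```

View pics/m2.png

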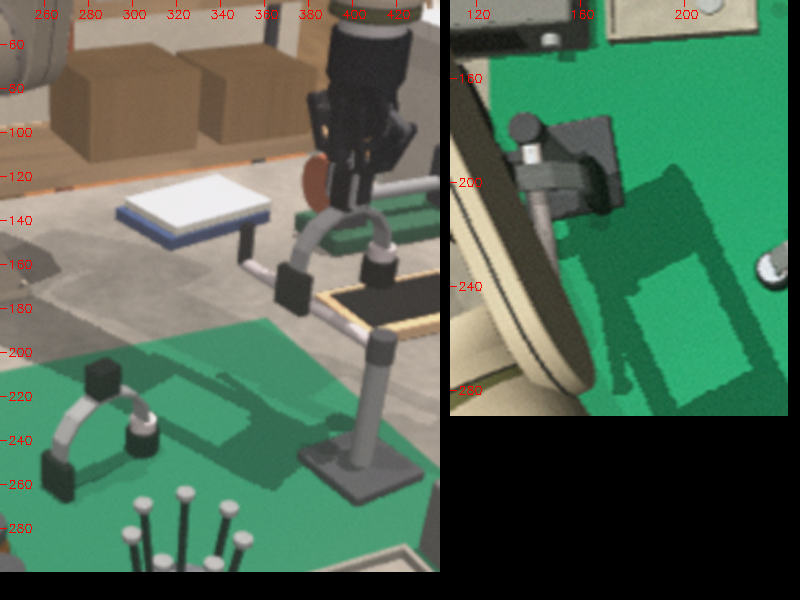

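Band A hangs from the gripper above the bar, with pad and loupe on either side of it (scene (375,170)). Lower it gently.

Call:
apply_moves(deltas=[[0,0,0.7,0,0,0,0],[0,0,0.7,0,0,0,0],[0,0,0.7,0,0,0,0],[0,0,0.7,0,0,0,0],[0,0,0.7,0,0,0,0],[0,0,0,0,0,0,0]])

```text
time: 19.82
tool_pos: [555.4, 290.0, 196.5]
tcp_rot: [-179.7, 0.1, 97.4]
ft_force: [-0.7, -1.0, -0.3]
finger_gap: 24.8
grip_force: 60.5
```

Call:
apply_moves(deltas=[[0,0,0.1,0,0,0,0],[0,0,0.1,0,0,0,0],[0,0,0.1,0,0,0,0]])

```text
time: 20.2
tool_pos: [557.2, 290.8, 191.3]
tcp_rot: [179.9, -0.0, 97.4]
ft_force: [-0.5, 0.3, -0.5]
finger_gap: 25.3
grip_force: 60.5
```

Call:
apply_moves(deltas=[[0,0,0.1,0,0,0,0],[0,0,0,0,0,0,0]])

```text
time: 20.45
tool_pos: [557.1, 290.7, 188.3]
tcp_rot: [179.9, -0.0, 97.4]
ft_force: [-1.5, -0.4, 2.5]
finger_gap: 25.3
grip_force: 61.0
```

Call:
apply_moves(deltas=[[0,0,0.05,0,0,0,0],[0,0,0,0,0,0,0]])

```text
time: 20.7
tool_pos: [557.1, 290.7, 188.2]
tcp_rot: [179.9, -0.0, 97.4]
ft_force: [-4.3, -1.8, 10.8]
finger_gap: 25.6
grip_force: 62.3
```

Call:
apply_moves(deltas=[[0,0,0,0,0,0,0.4],[0,0,0,0,0,0,0.55],[0,0,0,0,0,0,0.65],[0,0,0,0,0,0,0.65],[0,0,-0.3,0,0,0,0.65],[0,0,-0.6,0,0,0,0.65],[0,0,-0.9,0,0,0,0.65],[0,0,-0.9,0,0,0,0.65]])

```text
time: 21.7
tool_pos: [557.1, 290.6, 269.7]
tcp_rot: [179.9, -0.0, 97.4]
ft_force: [0.7, 1.0, -0.2]
finger_gap: 55.6
grip_force: 0.0
```

```bash
python3 - <<'E'
from h import *
plan((527,35.4,265),107.4,.9)
for n,q in(('top',None),('scene',None)):
    im=snapshot(n); m=(im.max(2)<75).astype(np.uint8); k,l,st,c=cv2.connectedComponentsWithStats(m)
    for j in range(1,k):
        x,y,w,h,a=st[j]
        if 60<a<700 and 220<x<300 and 160<y<290: print(n,st[j],c[j].round(1))
E
```

```text
at [557.1 290.6 269.7] rot [179.9  -0.   97.4] ft [ 0.7  1.  -0.2] gap 55.6
shift rows 10 [-0.831 -0.209  0.016] total [-8.31 -2.09  0.16]
turn units az -2.19
top [274 207   9  18  67] [278.7 217.3]
top [248 211  15  16 154] [255.  218.3]
scene [279 203  16  20 254] [286.4 212.1]
scene [297 234  15  14 144] [304.1 241.7]
scene [259 245  15  23 237] [265.8 256.8]
scene [222 282  20   8  74] [231.9 286.2]
scene [299 288   7  27  82] [302.3 300.9]
```

Call:
apply_moves(deltas=[[-0.831,-0.209,0.016,0,0,0,0.8],[-0.831,-0.209,0.016,0,0,0,0.8],[-0.831,-0.209,0.016,0,0,0,0.8],[-0.831,-0.209,0.016,0,0,0,0.8],[-0.831,-0.209,0.016,0,0,0,0.8],[-0.831,-0.209,0.016,0,0,0,0.8],[-0.831,-0.209,0.016,0,0,0,0.8],[-0.831,-0.209,0.016,0,0,0,0.8]])

```text
time: 22.8
tool_pos: [532.5, 85.5, 263.5]
tcp_rot: [180.0, 0.0, 97.4]
ft_force: [0.4, -0.8, 0.7]
finger_gap: 68.1
grip_force: 0.0
```

Call:
apply_moves(deltas=[[-0.831,-0.209,0.016,0,0,0,0.8],[-0.831,-0.209,0.016,0,0,0,0.8],[0,0,0,0,0,-0.73,0.8],[0,0,0,0,0,-0.73,0.8],[0,0,0,0,0,-0.73,0.8],[0,0,0,0,0,0,0.8]])

```text
time: 23.55
tool_pos: [526.7, 35.2, 262.4]
tcp_rot: [180.0, 0.0, 107.4]
ft_force: [-0.6, -0.6, -0.6]
finger_gap: 68.5
grip_force: 0.0
```

```bash
python3 - <<'E'
from h import *
plan((527,35.4,119),107.4,.8)
s=snapshot('scene');t=snapshot('top')
crop(s,240,40,200,260,2.2,'pics/a.png');crop(t,110,130,150,160,2.3,'pics/b.png',40)
a=cv2.imread('pics/a.png');b=cv2.imread('pics/b.png');m=np.zeros((600,800,3),np.uint8);m[:a.shape[0],:a.shape[1]]=a;m[:b.shape[0],450:450+b.shape[1]]=b;cv2.imwrite('pics/m3.png',m)
E
```

```text
at [526.7  35.2 262.4] rot [180.    0.  107.4] ft [-0.6 -0.6 -0.6] gap 68.5
shift rows 6 [0.    0.002 0.797] total [0.   0.01 4.78]
turn units az -0.0
```

View pics/m3.png

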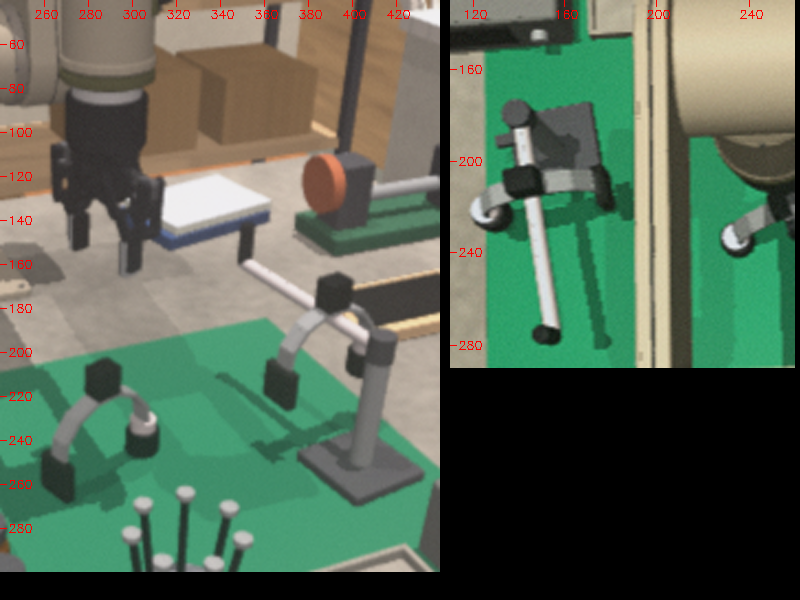

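Band A hangs astride the bar (scene (392,180), top (142,210)), and the bar is still out. Now grip band B.

Call:
apply_moves(deltas=[[0,0,0.797,0,0,0,0.8],[0,0,0.797,0,0,0,0.8],[0,0,0.797,0,0,0,0.8],[0,0,0.797,0,0,0,0.8],[0,0,0.797,0,0,0,0.8],[0,0,0.797,0,0,0,0.8],[0,0,0,0,0,0,0.8]])

```text
time: 24.52
tool_pos: [524.9, 35.3, 116.7]
tcp_rot: [-179.8, -0.1, 107.4]
ft_force: [-0.2, -0.3, 1.3]
finger_gap: 68.1
grip_force: 0.0
```

Call:
apply_moves(deltas=[[0,0,0,0,0,0,0],[0,0,0,0,0,0,0],[0,0,0,0,0,0,0],[0,0,0,0,0,0,0],[0,0,0,0,0,0,0],[0,0,0,0,0,0,0]])

```text
time: 25.28
tool_pos: [527.9, 35.2, 120.4]
tcp_rot: [179.8, 0.1, 107.4]
ft_force: [1.5, -0.2, 6.6]
finger_gap: 25.3
grip_force: 60.3
```

Call:
apply_moves(deltas=[[0,0,-0.3,0,0,0,0],[0,0,-0.98,0,0,0,0],[0,0,-0.98,0,0,0,0],[0,0,-0.98,0,0,0,0],[0,0,-0.98,0,0,0,0],[0,0,-0.98,0,0,0,0],[0,0,-0.98,0,0,0,0],[0,0,-0.2,0,0,0.73,0]])

```text
time: 26.28
tool_pos: [527.3, 35.2, 313.2]
tcp_rot: [179.8, 0.1, 104.0]
ft_force: [-0.7, 0.7, -1.7]
finger_gap: 25.6
grip_force: 59.4
```

Call:
apply_moves(deltas=[[0,0,0,0,0,0.73,0],[0,0,0,0,0,0.73,0],[0,0,0,0,0,0,0]])

```text
time: 26.65
tool_pos: [526.3, 35.3, 310.2]
tcp_rot: [-180.0, -0.0, 97.4]
ft_force: [0.3, -0.3, -0.8]
finger_gap: 25.3
grip_force: 59.4
```

```bash
python3 - <<'E'
from h import *
plan((472.3,279.8,308),97.3,.7)
E
```

```text
at [526.3  35.3 310.2] rot [-180.    -0.    97.4] ft [ 0.3 -0.3 -0.8] gap 25.3
shift rows 12 [ 0.693 -0.061  0.006] total [ 8.32 -0.74  0.07]
turn units az 0.02
```

Call:
apply_moves(deltas=[[0.693,-0.061,0,0,0,0,0],[0.693,-0.061,0,0,0,0,0],[0.693,-0.061,0,0,0,0,0],[0.693,-0.061,0,0,0,0,0],[0.693,-0.061,0,0,0,0,0],[0.693,-0.061,0,0,0,0,0]])

```text
time: 27.4
tool_pos: [499.3, 158.2, 310.2]
tcp_rot: [-180.0, 0.0, 97.5]
ft_force: [-0.2, 0.6, -0.5]
finger_gap: 25.4
grip_force: 59.3
```

Call:
apply_moves(deltas=[[0.693,-0.061,0,0,0,0,0],[0.693,-0.061,0,0,0,0,0],[0.693,-0.061,0,0,0,0,0],[0.693,-0.061,0,0,0,0,0],[0.693,-0.061,0,0,0,0,0],[0.693,-0.061,0,0,0,0,0],[0,0,0,0,0,0,0]])

```text
time: 28.28
tool_pos: [472.2, 280.9, 310.0]
tcp_rot: [-180.0, -0.0, 97.6]
ft_force: [-0.6, -1.2, -1.4]
finger_gap: 24.9
grip_force: 59.3
```

Call:
apply_moves(deltas=[[0,0,0.75,0,0,0,0],[0,0,0.75,0,0,0,0],[0,0,0.75,0,0,0,0],[0,0,0.75,0,0,0,0],[0,0,0.75,0,0,0,0],[0,0,0,0,0,0,0]])

```text
time: 29.02
tool_pos: [471.6, 278.5, 195.5]
tcp_rot: [-179.8, 0.1, 97.4]
ft_force: [0.3, -1.3, -2.5]
finger_gap: 25.1
grip_force: 59.2
```

Call:
apply_moves(deltas=[[0,0,0.1,0,0,0,0],[0,0,0.1,0,0,0,0],[0,0,0,0,0,0,0]])

```text
time: 29.4
tool_pos: [473.1, 279.9, 192.2]
tcp_rot: [180.0, -0.0, 97.4]
ft_force: [0.4, -0.4, -0.8]
finger_gap: 25.0
grip_force: 59.2
```

Call:
apply_moves(deltas=[[0,0,0.1,0,0,0,0],[0,0,0,0,0,0,0]])

```text
time: 29.65
tool_pos: [472.7, 279.8, 188.5]
tcp_rot: [-180.0, 0.0, 97.4]
ft_force: [0.1, -0.8, -0.7]
finger_gap: 25.4
grip_force: 59.2
```

Call:
apply_moves(deltas=[[0,0,0.05,0,0,0,0],[0,0,0,0,0,0,0]])

```text
time: 29.9
tool_pos: [473.0, 280.0, 187.7]
tcp_rot: [180.0, -0.0, 97.4]
ft_force: [-2.3, -0.4, 1.5]
finger_gap: 25.3
grip_force: 59.8
```

Call:
apply_moves(deltas=[[0,0,0.03,0,0,0,0],[0,0,0,0,0,0,0]])

```text
time: 30.15
tool_pos: [473.0, 280.0, 187.6]
tcp_rot: [180.0, -0.0, 97.4]
ft_force: [-5.4, -2.0, 9.5]
finger_gap: 25.1
grip_force: 60.9
```

Call:
apply_moves(deltas=[[0,0,0,0,0,0,0.4],[0,0,0,0,0,0,0.55],[0,0,0,0,0,0,0.65],[0,0,0,0,0,0,0.65],[0,0,-0.3,0,0,0,0.65],[0,0,-0.6,0,0,0,0.65],[0,0,-0.9,0,0,0,0.65],[0,0,-0.9,0,0,0,0.65]])

```text
time: 31.15
tool_pos: [473.1, 280.0, 269.8]
tcp_rot: [179.9, -0.0, 97.4]
ft_force: [0.4, 0.3, -0.4]
finger_gap: 55.4
grip_force: 0.0
```

Call:
apply_moves(deltas=[[-0.9,-0.12,0,0,0,0,1],[-0.9,-0.12,0,0,0,0,1],[-0.9,-0.12,0,0,0,0,1],[-0.9,-0.12,0,0,0,0,1],[0,0,0,0,0,1,1],[0,0,0,0,0,1,1],[0,0,0,0,0,1,1],[0,0,0,0,0,1,1]])

```text
time: 32.15
tool_pos: [472.9, 170.9, 269.2]
tcp_rot: [179.9, -0.0, 78.9]
ft_force: [-0.5, -0.4, 1.1]
finger_gap: 85.7
grip_force: 0.0
```

Call:
apply_moves(deltas=[[0,0,0,0,0,1,1],[0,0,0,0,0,1,1],[0,0,0,0,0,1,1],[0,0,0,0,0,1,1],[0,0,0,0,0,1,1],[0,0,0,0,0,1,1],[0,0,0,0,0,1,1],[0,0,0,0,0,1,1]])

```text
time: 33.15
tool_pos: [472.8, 171.0, 269.2]
tcp_rot: [179.9, -0.1, 42.2]
ft_force: [0.1, 0.3, -0.1]
finger_gap: 85.3
grip_force: 0.0
```

Call:
apply_moves(deltas=[[0,0,0,0,0,1,1],[0,0,0,0,0,1,1],[0,0,0,0,0,1,1],[0,0,0,0,0,1,1],[0,0,0,0,0,1,1],[0,0,0,0,0,1,1],[0,0,0,0,0,1,1],[0,0,0,0,0,1,1]])

```text
time: 34.15
tool_pos: [472.8, 171.0, 269.2]
tcp_rot: [-180.0, -0.1, 5.6]
ft_force: [0.4, 0.7, -0.4]
finger_gap: 85.5
grip_force: 0.0
```

```bash
python3 - <<'E'
from h import *
plan((466,-100,200),-2,.9)
s=snapshot('scene');t=snapshot('top')
cv2.imwrite('pics/s5.png',s[:,:,::-1]);cv2.imwrite('pics/t5.png',t[:,:,::-1])
crop(s,100,40,340,310,1.45,'pics/a.png');crop(t,120,150,310,150,1,'pics/b.png',40)
a=cv2.imread('pics/a.png');b=cv2.imread('pics/b.png');m=np.zeros((600,800,3),np.uint8);m[:a.shape[0],:a.shape[1]]=a;m[450:450+b.shape[0],0:b.shape[1]]=b
crop(t,290,150,140,130,2.2,'pics/b.png',40);b=cv2.imread('pics/b.png');m[:b.shape[0],493:493+b.shape[1]]=b[:,:307];cv2.imwrite('pics/m4.png',m)
E
```

```text
at [472.8 171.  269.2] rot [-1.8e+02 -1.0e-01  5.6e+00] ft [ 0.4  0.7 -0.4] gap 85.5
shift rows 10 [-0.11   0.897  0.231] total [-1.1   8.97  2.31]
turn units az 1.65
```

View pics/m4.png

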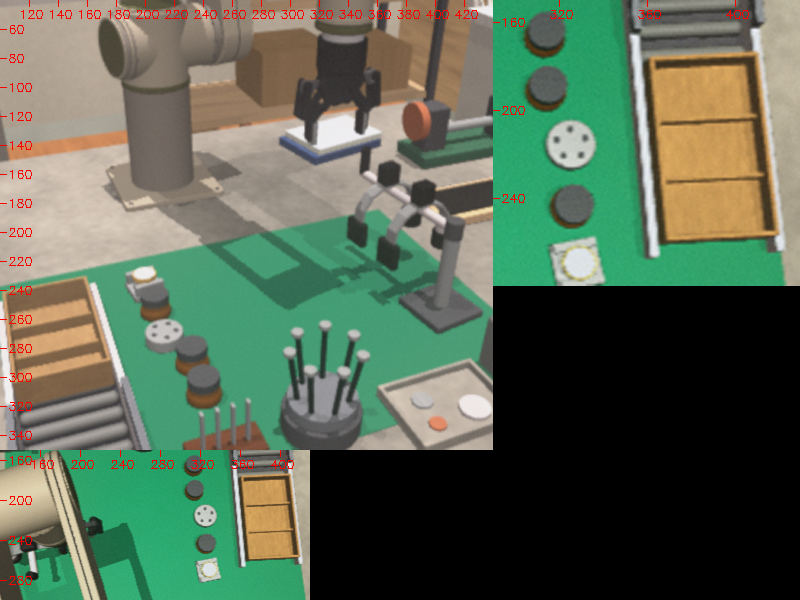

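Both bands hang astride the bar (scene (360,195), (400,200)) and the jars are unmoved in the picture (top (314,164), (315,189), (326,242)). Next I measure the lids by mask.

```bash
cat >> h.py <<'E'
def lids(pred=None):
    out={}
    for n,(x0,x1,y0,y1) in (('top',(295,345,140,300)),('scene',(150,262,215,325))):
        im=snapshot(n).astype(int); m=((im.max(2)<115)&(im.max(2)-im.min(2)<22)).astype(np.uint8)
        z=np.zeros_like(m); z[y0:y1,x0:x1]=m[y0:y1,x0:x1]
        m=cv2.morphologyEx(z,cv2.MORPH_OPEN,np.ones((3,3),np.uint8))
        cs=cv2.findContours(m,cv2.RETR_EXTERNAL,cv2.CHAIN_APPROX_NONE)[0]
        for c in cs:
            if cv2.contourArea(c)>110:
                if len(c)>=5:(e,ax,an)=cv2.fitEllipse(c)
                print(n,'ell',np.round(e,1),np.round(ax,1),'z38',onz(n,e,38).round(1)[:2])
                out.setdefault(n,[]).append(e)
    for a in out.get('top',[]):
        for b in out.get('scene',[]):
            X,g=tri(a,b)
            if g<9 and 15<X[2]<60: print('pair',X.round(1),round(g,1))
E
python3 -c "
from h import *
lids()"
```

```text
top ell [326.  242.7] [16.4 17.1] z38 [ 463.1 -143.2]
top ell [314.3 188.6] [16.2 16.6] z38 [ 609.3 -126.5]
top ell [313.6 164. ] [15.6 16.6] z38 [ 677.4 -131.3]
scene ell [239.8 301.4] [19.9 21.8] z38 [ 685.1 -131.8]
scene ell [231.1 280.4] [17.6 21.6] z38 [ 616.7 -128.4]
scene ell [206.1 244.3] [15.7 19.4] z38 [ 470.  -143.8]
pair [ 463.8 -143.1   33.6] 1.3
pair [ 610.6 -127.    32.8] 0.4
pair [ 679.3 -131.    32.7] 1.9
```

Call:
apply_moves(deltas=[[0,0,0,0,0,0.825,1],[0,0,0,0,0,0.825,1],[0.006,0.8725,0.386,0,0,0,1],[0.006,0.8725,0.386,0,0,0,1],[0.006,0.8725,0.386,0,0,0,1],[0.006,0.8725,0.386,0,0,0,1],[0.006,0.8725,0.386,0,0,0,1],[0.006,0.8725,0.386,0,0,0,1]])

```text
time: 35.35
tool_pos: [468.6, 13.1, 198.1]
tcp_rot: [180.0, -0.0, -1.8]
ft_force: [-0.6, -0.9, 0.5]
finger_gap: 85.4
grip_force: 0.0
```

Call:
apply_moves(deltas=[[0.006,0.8725,0.386,0,0,0,1],[0.006,0.8725,0.386,0,0,0,1],[0.006,0.8725,0.386,0,0,0,1],[0.006,0.8725,0.386,0,0,0,1],[0.006,0.8725,0.386,0,0,0,1],[0.006,0.8725,0.386,0,0,0,1],[0,0,0,0,0,0,1]])

```text
time: 36.22
tool_pos: [463.8, -144.2, 127.9]
tcp_rot: [-180.0, 0.1, -1.9]
ft_force: [-0.0, -0.2, -0.8]
finger_gap: 85.3
grip_force: 0.0
```

```bash
python3 -c "
from h import *
plan((465,-143,24),-2,.7); lids()"
```

```text
at [ 463.8 -144.2  127.9] rot [-1.8e+02  1.0e-01 -1.9e+00] ft [-0.  -0.2 -0.8] gap 85.3
shift rows 5 [ 0.008 -0.009  0.692] total [ 0.04 -0.04  3.46]
turn units az 0.02
top ell [332.1 239.6] [19.5 25.1] z38 [ 470.  -159.9]
top ell [314.5 188.7] [16.6 16.7] z38 [ 609.2 -127. ]
top ell [313.6 164. ] [15.6 16.6] z38 [ 677.4 -131.3]
scene ell [239.8 301.4] [19.9 21.8] z38 [ 685.1 -131.8]
scene ell [231.1 280.3] [17.7 21.6] z38 [ 616.6 -128.4]
scene ell [205.8 244.1] [15.9 20.4] z38 [ 469.  -144.2]
pair [ 610.6 -127.2   32.9] 0.9
pair [ 679.3 -131.    32.7] 1.9
```

Call:
apply_moves(deltas=[[0.008,-0.009,0.692,0,0,0,1],[0.008,-0.009,0.692,0,0,0,1],[0.008,-0.009,0.692,0,0,0,1],[0.008,-0.009,0.692,0,0,0,1],[0.008,-0.009,0.692,0,0,0,1],[0,0,0,0,0,0,1],[0,0,0,0,0,0,1]])

```text
time: 37.2
tool_pos: [466.5, -141.5, 25.7]
tcp_rot: [180.0, -0.1, -1.8]
ft_force: [-0.2, 0.4, -0.8]
finger_gap: 85.3
grip_force: 0.0
```

Call:
apply_moves(deltas=[[0,0,0,0,0,0,0],[0,0,0,0,0,0,0],[0,0,0,0,0,0,0],[0,0,0,0,0,0,0],[0,0,0,0,0,0,0]], grip_force=40)

```text
time: 37.83
tool_pos: [466.4, -142.3, 25.6]
tcp_rot: [180.0, -0.1, -1.9]
ft_force: [-1.5, 0.4, 5.9]
finger_gap: 45.6
grip_force: 40.9
```

Call:
apply_moves(deltas=[[0,0,-0.3,0,0,0,0],[0,0,-0.6,0,0,0,0],[0,0,-0.8,0,0,0,0],[0,0,-0.8,0,0,0,0],[0,0,-0.8,0,0,0,0],[0,0,0,0,0,0,0]])

```text
time: 38.58
tool_pos: [467.6, -142.6, 126.8]
tcp_rot: [179.9, -0.3, -1.9]
ft_force: [1.1, -0.9, -0.6]
finger_gap: 45.5
grip_force: 41.0
```

```bash
python3 -c "
from h import *
plan((443.5,-304.5,123),-2,.7)"
```

```text
at [ 467.6 -142.6  126.8] rot [179.9  -0.3  -1.9] ft [ 1.1 -0.9 -0.6] gap 45.5
shift rows 8 [-0.078  0.678  0.016] total [-0.63  5.42  0.13]
turn units az 0.03
```

```bash
python3 - <<'E'
from h import *
s=snapshot('scene');t=snapshot('top')
crop(s,130,140,170,190,2.9,'pics/a.png');crop(t,300,160,125,120,2.4,'pics/b.png',40)
a=cv2.imread('pics/a.png');b=cv2.imread('pics/b.png');m=np.zeros((600,800,3),np.uint8);m[:a.shape[0],:a.shape[1]]=a;m[:b.shape[0],495:495+b.shape[1]]=b[:,:305];cv2.imwrite('pics/m5.png',m)
E
```

```text
(no output)
```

View pics/m5.png

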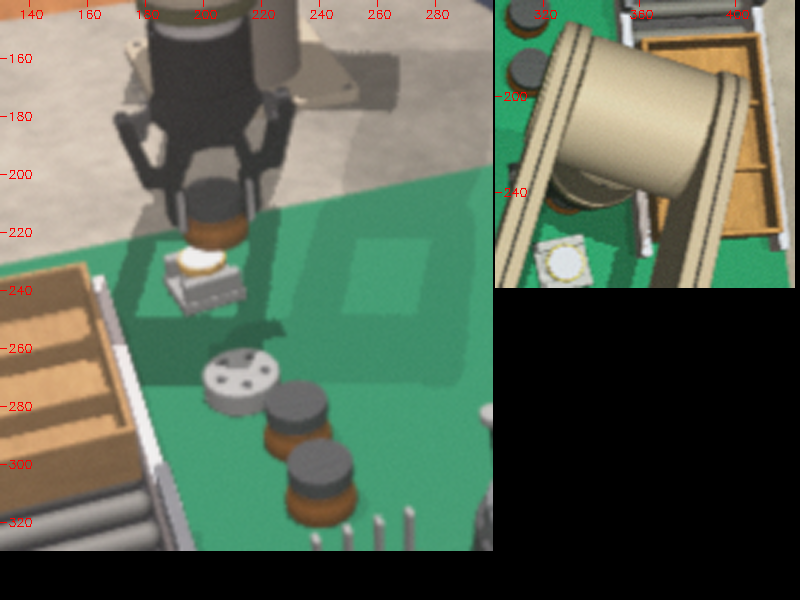

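The jar is held upright by its lid (scene (213,210)) and nothing else has moved. Next I check the carton's dividers from both views before placing.

```bash
python3 - <<'E'
from h import *
t=cv2.imread('pics/t5.png')[:,:,::-1].astype(int)
for p in[(387.5,204.5),(390.5,231.2)]: print('div',onz('top',p,47).round(1))
# luminance profile along carton centre line, world x, at z=47 line y(x)
L=[]
for off in(-25,0,25):
  for x in np.arange(395,640,1.5):
    y=-306.8+off-(x-514.4)*.035
    u,v=proj('top',(x,y,47)); L.append((off,x,cv2.getRectSubPix(t.astype(np.uint8)[:,:,0],(1,1),(float(u),float(v)))[0,0]))
for off in(-25,0,25):
  a=np.array([(x,l) for o,x,l in L if o==off],float); 
  print(off,[(x,int(l)) for x,l in a if l<150])
# y profile across at z=67 rim, x=514
a=[(y,int(cv2.getRectSubPix(t.astype(np.uint8)[:,:,0],(1,1),tuple(map(float,proj('top',(514,y,67)))))[0,0])) for y in list(np.arange(-385,-350,2.))+list(np.arange(-262,-225,2.))]
print(a)
s=cv2.imread('pics/s5.png')
crop(s[:,:,::-1],90,220,100,100,6,'pics/sc.png')
E
```

```text
div [ 550.  -312.9   47. ]
div [ 479.1 -311.6   47. ]
-25 [(np.float64(395.0), 52), (np.float64(396.5), 52), (np.float64(398.0), 50), (np.float64(399.5), 49), (np.float64(401.0), 49), (np.float64(402.5), 48), (np.float64(404.0), 47), (np.float64(405.5), 46), (np.float64(407.0), 61), (np.float64(408.5), 82), (np.float64(410.0), 136), (np.float64(477.5), 139), (np.float64(479.0), 140), (np.float64(546.5), 131), (np.float64(548.0), 110), (np.float64(549.5), 110), (np.float64(617.0), 126), (np.float64(618.5), 92), (np.float64(620.0), 73), (np.float64(621.5), 69), (np.float64(623.0), 70), (np.float64(624.5), 86), (np.float64(626.0), 106), (np.float64(635.0), 147), (np.float64(636.5), 141), (np.float64(638.0), 129), (np.float64(639.5), 115)]
0 [(np.float64(395.0), 50), (np.float64(396.5), 49), (np.float64(398.0), 48), (np.float64(399.5), 47), (np.float64(401.0), 49), (np.float64(402.5), 53), (np.float64(404.0), 51), (np.float64(405.5), 50), (np.float64(407.0), 62), (np.float64(408.5), 80), (np.float64(410.0), 105), (np.float64(477.5), 137), (np.float64(479.0), 139), (np.float64(548.0), 128
[... 1317 characters left out ...]
71), (np.float64(-363.0), 71), (np.float64(-361.0), 74), (np.float64(-359.0), 94), (np.float64(-357.0), 137), (np.float64(-355.0), 168), (np.float64(-353.0), 183), (np.float64(-351.0), 183), (np.float64(-262.0), 211), (np.float64(-260.0), 213), (np.float64(-258.0), 216), (np.float64(-256.0), 219), (np.float64(-254.0), 218), (np.float64(-252.0), 214), (np.float64(-250.0), 209), (np.float64(-248.0), 207), (np.float64(-246.0), 179), (np.float64(-244.0), 129), (np.float64(-242.0), 82), (np.float64(-240.0), 64), (np.float64(-238.0), 68), (np.float64(-236.0), 108), (np.float64(-234.0), 161), (np.float64(-232.0), 205), (np.float64(-230.0), 221), (np.float64(-228.0), 224), (np.float64(-226.0), 202)]
```

View pics/sc.png

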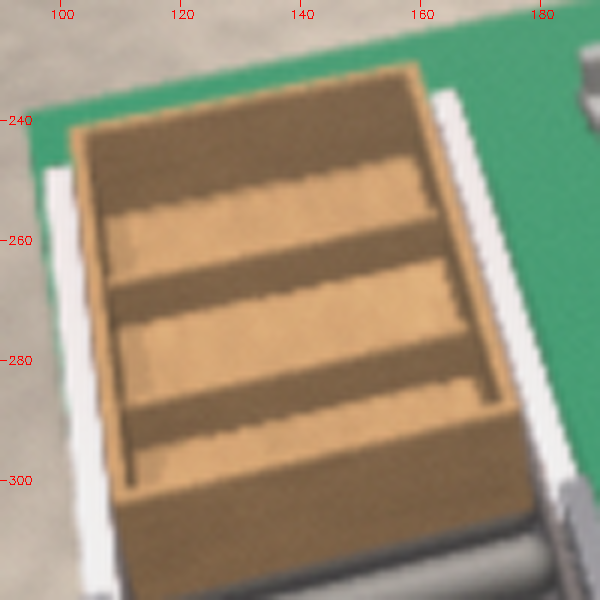

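The scene crop shows the three carton bays clear, with the rim corners at about (102,241), (159,231), (176,288), (110,303). The divider lines from the top view give bay centres x = 443, 514, 585. Moving over the near bay.

Call:
apply_moves(deltas=[[-0.075,0.678,0,0,0,0,0],[-0.075,0.678,0,0,0,0,0],[-0.075,0.678,0,0,0,0,0],[-0.075,0.678,0,0,0,0,0],[-0.075,0.678,0,0,0,0,0],[-0.075,0.678,0,0,0,0,0],[-0.075,0.678,0,0,0,0,0],[-0.075,0.678,0,0,0,0,0]])

```text
time: 39.67
tool_pos: [442.2, -305.2, 123.5]
tcp_rot: [-180.0, 0.0, -1.9]
ft_force: [-0.7, 0.6, -1.4]
finger_gap: 45.3
grip_force: 41.0
```

Call:
apply_moves(deltas=[[0,0,0,0,0,0,0],[0,0,0,0,0,0,0]])

```text
time: 39.92
tool_pos: [442.3, -303.8, 123.4]
tcp_rot: [-180.0, 0.0, -1.9]
ft_force: [-0.2, 0.5, -1.0]
finger_gap: 45.7
grip_force: 41.0
```

```bash
python3 -c "
from h import *
plan((444.5,-304.5,58),-2,.5)
for a,b in[((361.5,178.5),(176,288)),((408.5,174.5),(110.5,303)),((368,260),(159,231)),((417.5,256.5),(102,241))]: print(tri(a,b))"
```

```text
at [ 442.3 -303.8  123.4] rot [-180.     0.    -1.9] ft [-0.2  0.5 -1. ] gap 45.7
shift rows 5 [0.015 0.004 0.436] total [0.07 0.02 2.18]
turn units az 0.03
(array([ 622.26312943, -247.66912517,   60.5506744 ]), np.float64(4.850956902508439))
(array([ 622.50019612, -372.38562249,   63.95907335]), np.float64(2.093670256900157))
(array([ 408.72537961, -240.81740599,   61.7237425 ]), np.float64(1.2322740592008483))
(array([ 407.45594604, -367.29983128,   65.33181709]), np.float64(2.204755690361637))
```

Call:
apply_moves(deltas=[[0.015,0.004,0.436,0,0,0,0],[0.015,0.004,0.436,0,0,0,0],[0.015,0.004,0.436,0,0,0,0],[0.015,0.004,0.436,0,0,0,0],[0.015,0.004,0.436,0,0,0,0],[0,0,0,0,0,0,0],[0,0,0,0,0,0,0]])

```text
time: 40.8
tool_pos: [444.8, -304.7, 58.4]
tcp_rot: [180.0, -0.0, -1.9]
ft_force: [0.2, 0.5, -1.1]
finger_gap: 45.6
grip_force: 41.0
```

Call:
apply_moves(deltas=[[0,0,0.08,0,0,0,0],[0,0,0,0,0,0,0]])

```text
time: 41.05
tool_pos: [444.8, -304.7, 56.0]
tcp_rot: [180.0, -0.0, -1.9]
ft_force: [1.2, 0.0, -0.9]
finger_gap: 45.6
grip_force: 41.0
```

Call:
apply_moves(deltas=[[0,0,0.06,0,0,0,0],[0,0,0,0,0,0,0]])

```text
time: 41.3
tool_pos: [444.5, -304.5, 53.9]
tcp_rot: [-180.0, 0.0, -1.9]
ft_force: [0.3, -0.7, -1.7]
finger_gap: 45.5
grip_force: 41.0
```

Call:
apply_moves(deltas=[[0,0,0.04,0,0,0,0],[0,0,0,0,0,0,0]])

```text
time: 41.55
tool_pos: [444.7, -304.5, 52.7]
tcp_rot: [180.0, -0.0, -1.9]
ft_force: [0.6, -0.9, -1.4]
finger_gap: 45.8
grip_force: 41.1
```

Call:
apply_moves(deltas=[[0,0,0.02,0,0,0,0],[0,0,0,0,0,0,0]])

```text
time: 41.8
tool_pos: [444.9, -304.5, 52.6]
tcp_rot: [180.0, -0.0, -1.9]
ft_force: [-1.1, 1.3, 3.7]
finger_gap: 45.7
grip_force: 41.8
```

Call:
apply_moves(deltas=[[0,0,0,0,0,0,0.58],[0,0,0,0,0,0,0.66],[0,0,0,0,0,0,0.75],[0,0,-0.3,0,0,0,0.75],[0,0,-0.7,0,0,0,0.75],[0,0,-0.8,0,0,0,0.75],[0,0,-0.8,0,0,0,0.75],[0,0,0,0,0,0,0.75]])

```text
time: 42.8
tool_pos: [446.1, -305.8, 133.2]
tcp_rot: [179.8, -0.2, -1.9]
ft_force: [0.3, 0.6, -0.4]
finger_gap: 64.4
grip_force: 0.0
```

```bash
python3 -c "
from h import *
plan((610.5,-127,135),-2,.8); lids()
s=snapshot('scene'); cv2.imwrite('pics/s6.png',s[:,:,::-1])"
```

```text
at [ 446.1 -305.8  133.2] rot [179.8  -0.2  -1.9] ft [ 0.3  0.6 -0.4] gap 64.4
shift rows 8 [ 0.66  -0.767 -0.007] total [ 5.28 -6.13 -0.06]
turn units az 0.03
top ell [314.3 188.6] [16.1 16.6] z38 [ 609.4 -126.5]
top ell [313.6 164. ] [15.6 16.6] z38 [ 677.4 -131.3]
scene ell [239.7 301.5] [19.9 21.7] z38 [ 685.2 -132. ]
scene ell [231.1 280.5] [17.4 21.4] z38 [ 617.1 -128.6]
pair [ 610.7 -127.    32.4] 0.2
pair [ 679.3 -131.1   32.6] 1.7
```

Call:
apply_moves(deltas=[[0.66,-0.767,0,0,0,0,1],[0.66,-0.767,0,0,0,0,1],[0.66,-0.767,0,0,0,0,1],[0.66,-0.767,0,0,0,0,1],[0.66,-0.767,0,0,0,0,1],[0.66,-0.767,0,0,0,0,1],[0.66,-0.767,0,0,0,0,1],[0.66,-0.767,0,0,0,0,1]])

```text
time: 43.95
tool_pos: [608.6, -124.6, 128.4]
tcp_rot: [-180.0, 0.2, -1.9]
ft_force: [-0.0, -1.0, -0.3]
finger_gap: 85.5
grip_force: 0.0
```

Call:
apply_moves(deltas=[[0,0,0,0,0,0,1],[0,0,0,0,0,0,1]])

```text
time: 44.2
tool_pos: [607.9, -125.8, 128.9]
tcp_rot: [-180.0, 0.1, -1.8]
ft_force: [0.6, -0.5, 0.7]
finger_gap: 85.4
grip_force: 0.0
```

```bash
python3 -c "
from h import *
plan((610.5,-127,25),-2,.7); lids()"
```

```text
at [ 607.9 -125.8  128.9] rot [-1.8e+02  1.0e-01 -1.8e+00] ft [ 0.6 -0.5  0.7] gap 85.4
shift rows 5 [0.017 0.007 0.693] total [0.09 0.04 3.46]
turn units az 0.04
top ell [322.  169.7] [38.1 48.8] z38 [ 659.9 -152.1]
scene ell [239.7 301.4] [19.9 22.2] z38 [ 685.1 -131.9]
scene ell [231.4 280.2] [17.9 22.4] z38 [ 616.3 -127.6]
scene ell [251.8 223. ] [18.6 23.1] z38 [424.2 -12.8]
scene ell [214.8 228.6] [32.6 51.5] z38 [ 414.2 -106.5]
```

Call:
apply_moves(deltas=[[0.017,0.007,0.693,0,0,0,1],[0.017,0.007,0.693,0,0,0,1],[0.017,0.007,0.693,0,0,0,1],[0.017,0.007,0.693,0,0,0,1],[0.017,0.007,0.693,0,0,0,1],[0,0,0,0,0,0,1],[0,0,0,0,0,0,1]])

```text
time: 45.18
tool_pos: [611.8, -126.9, 26.6]
tcp_rot: [180.0, -0.0, -1.9]
ft_force: [0.7, -0.3, 0.3]
finger_gap: 85.6
grip_force: 0.0
```

Call:
apply_moves(deltas=[[0,0,0,0,0,0,0],[0,0,0,0,0,0,0],[0,0,0,0,0,0,0],[0,0,0,0,0,0,0],[0,0,0,0,0,0,0]])

```text
time: 45.8
tool_pos: [612.3, -126.9, 27.4]
tcp_rot: [180.0, -0.1, -1.9]
ft_force: [-0.8, 1.5, 5.6]
finger_gap: 45.5
grip_force: 41.1
```

Call:
apply_moves(deltas=[[0,0,-0.3,0,0,0,0],[0,0,-0.6,0,0,0,0],[0,0,-0.8,0,0,0,0],[0,0,-0.8,0,0,0,0],[0,0,-0.8,0,0,0,0],[0,0,0,0,0,0,0]])

```text
time: 46.55
tool_pos: [613.4, -127.4, 129.0]
tcp_rot: [179.9, -0.3, -1.9]
ft_force: [0.3, 0.2, -1.2]
finger_gap: 45.8
grip_force: 40.9
```

```bash
python3 -c "
from h import *
plan((514,-306.5,124),-2,.7); lids()"
```

```text
at [ 613.4 -127.4  129. ] rot [179.9  -0.3  -1.9] ft [ 0.3  0.2 -1.2] gap 45.8
shift rows 9 [-0.347  0.675  0.018] total [-3.12  6.07  0.17]
turn units az 0.03
top ell [322.5 166.2] [38.  40.6] z38 [ 669.5 -154.5]
scene ell [239.7 301.3] [20.  22.3] z38 [ 684.8 -131.8]
scene ell [226.5 229.9] [39.2 60.1] z38 [430.3 -81.3]
```

Call:
apply_moves(deltas=[[-0.341,0.675,0,0,0,0,0],[-0.341,0.675,0,0,0,0,0],[-0.341,0.675,0,0,0,0,0],[-0.341,0.675,0,0,0,0,0],[-0.341,0.675,0,0,0,0,0],[-0.341,0.675,0,0,0,0,0],[-0.341,0.675,0,0,0,0,0],[-0.341,0.675,0,0,0,0,0]])

```text
time: 47.65
tool_pos: [523.3, -287.7, 125.3]
tcp_rot: [180.0, -0.0, -1.9]
ft_force: [-0.2, -0.7, -1.9]
finger_gap: 45.5
grip_force: 40.9
```

Call:
apply_moves(deltas=[[-0.341,0.675,0,0,0,0,0],[0,0,0,0,0,0,0],[0,0,0,0,0,0,0]])

```text
time: 48.02
tool_pos: [513.3, -306.2, 125.2]
tcp_rot: [-180.0, -0.0, -1.9]
ft_force: [0.3, 0.8, -0.8]
finger_gap: 45.4
grip_force: 41.0
```

```bash
python3 -c "
from h import *
plan((515.5,-306.5,60),-2,.5)
lids()
s=snapshot('scene'); cv2.imwrite('pics/s7.png',s[:,:,::-1])"
```

```text
at [ 513.3 -306.2  125.2] rot [-180.    -0.    -1.9] ft [ 0.3  0.8 -0.8] gap 45.4
shift rows 5 [0.015 0.002 0.435] total [0.07 0.01 2.17]
turn units az 0.02
top ell [313.7 164. ] [15.5 16.6] z38 [ 677.4 -131.3]
scene ell [239.9 301.9] [19.  21.5] z38 [ 686.6 -132. ]
pair [ 679.6 -131.1   31.6] 2.1
```

Call:
apply_moves(deltas=[[0.015,0.002,0.435,0,0,0,0],[0.015,0.002,0.435,0,0,0,0],[0.015,0.002,0.435,0,0,0,0],[0.015,0.002,0.435,0,0,0,0],[0.015,0.002,0.435,0,0,0,0],[0,0,0,0,0,0,0],[0,0,0,0,0,0,0]])

```text
time: 49.05
tool_pos: [516.0, -306.5, 60.3]
tcp_rot: [180.0, -0.0, -1.9]
ft_force: [0.2, 0.7, -1.3]
finger_gap: 45.5
grip_force: 41.0
```

Call:
apply_moves(deltas=[[0,0,0.08,0,0,0,0],[0,0,0.06,0,0,0,0],[0,0,0,0,0,0,0]])

```text
time: 49.42
tool_pos: [515.7, -306.3, 55.7]
tcp_rot: [-180.0, 0.0, -1.9]
ft_force: [0.5, 0.7, -2.1]
finger_gap: 45.2
grip_force: 41.0
```

Call:
apply_moves(deltas=[[0,0,0.04,0,0,0,0],[0,0,0,0,0,0,0]])

```text
time: 49.68
tool_pos: [515.7, -306.3, 54.5]
tcp_rot: [-180.0, 0.0, -1.9]
ft_force: [0.3, -0.2, -1.2]
finger_gap: 45.3
grip_force: 41.0
```

Call:
apply_moves(deltas=[[0,0,0.03,0,0,0,0],[0,0,0,0,0,0,0]])

```text
time: 49.92
tool_pos: [516.2, -306.4, 54.4]
tcp_rot: [180.0, -0.0, -1.9]
ft_force: [-1.2, 2.3, 4.4]
finger_gap: 45.4
grip_force: 41.5
```

Call:
apply_moves(deltas=[[0,0,0,0,0,0,0.58],[0,0,0,0,0,0,0.66],[0,0,0,0,0,0,0.75],[0,0,-0.3,0,0,0,0.75],[0,0,-0.7,0,0,0,0.75],[0,0,-0.8,0,0,0,0.75],[0,0,-0.8,0,0,0,0.75],[0,0,0,0,0,0,0.75]])

```text
time: 50.92
tool_pos: [517.8, -307.8, 136.2]
tcp_rot: [179.8, -0.3, -1.9]
ft_force: [-0.2, 0.1, -1.5]
finger_gap: 63.8
grip_force: 0.0
```

```bash
python3 -c "
from h import *
plan((679.3,-131,130),-2,.8); lids()"
```

```text
at [ 517.8 -307.8  136.2] rot [179.8  -0.3  -1.9] ft [-0.2  0.1 -1.5] gap 63.8
shift rows 8 [ 0.649 -0.758  0.026] total [ 5.19 -6.06  0.21]
turn units az 0.03
top ell [313.6 164. ] [15.6 16.6] z38 [ 677.4 -131.3]
scene ell [239.9 301.9] [19.  21.5] z38 [ 686.6 -132. ]
pair [ 679.7 -131.    31.6] 2.1
```

Call:
apply_moves(deltas=[[0.657,-0.755,0.02,0,0,0,1],[0.657,-0.755,0.02,0,0,0,1],[0.657,-0.755,0.02,0,0,0,1],[0.657,-0.755,0.02,0,0,0,1],[0.657,-0.755,0.02,0,0,0,1],[0.657,-0.755,0.02,0,0,0,1],[0.657,-0.755,0.02,0,0,0,1],[0.657,-0.755,0.02,0,0,0,1]])

```text
time: 52.02
tool_pos: [678.9, -129.4, 125.2]
tcp_rot: [-180.0, 0.1, -1.9]
ft_force: [-0.2, -0.3, 0.0]
finger_gap: 85.8
grip_force: 0.0
```

Call:
apply_moves(deltas=[[0,0,0,0,0,0,1],[0,0,0,0,0,0,1]])

```text
time: 52.28
tool_pos: [678.3, -130.6, 125.6]
tcp_rot: [-180.0, 0.1, -1.8]
ft_force: [-0.5, -0.2, 0.3]
finger_gap: 85.7
grip_force: 0.0
```

```bash
python3 -c "
from h import *
plan((679.3,-131,25),-2,.7); lids()"
```

```text
at [ 678.3 -130.6  125.6] rot [-1.8e+02  1.0e-01 -1.8e+00] ft [-0.5 -0.2  0.3] gap 85.7
shift rows 5 [0.007 0.003 0.671] total [0.03 0.01 3.35]
turn units az 0.03
top ell [314.3 161.4] [11.  17.1] z38 [ 684.6 -133.8]
top ell [321.9 146.7] [15.8 50.1] z38 [ 724.4 -158.2]
scene ell [240.  301.5] [19.7 21.7] z38 [ 685.6 -131.4]
scene ell [229.6 239.5] [54.9 67.1] z38 [472.2 -86.5]
pair [ 685.1 -132.6   37.9] 2.6
```

Call:
apply_moves(deltas=[[0.007,0.003,0.671,0,0,0,1],[0.007,0.003,0.671,0,0,0,1],[0.007,0.003,0.671,0,0,0,1],[0.007,0.003,0.671,0,0,0,1],[0.007,0.003,0.671,0,0,0,1],[0,0,0,0,0,0,1],[0,0,0,0,0,0,1]])

```text
time: 53.25
tool_pos: [680.7, -130.9, 26.7]
tcp_rot: [180.0, -0.0, -1.9]
ft_force: [-0.5, -0.7, 0.3]
finger_gap: 85.0
grip_force: 0.0
```

Call:
apply_moves(deltas=[[0,0,0,0,0,0,0],[0,0,0,0,0,0,0],[0,0,0,0,0,0,0],[0,0,0,0,0,0,0],[0,0,0,0,0,0,0]])

```text
time: 53.88
tool_pos: [681.1, -131.0, 27.5]
tcp_rot: [180.0, -0.1, -1.9]
ft_force: [-0.0, -0.4, 5.5]
finger_gap: 45.6
grip_force: 41.0
```

Call:
apply_moves(deltas=[[0,0,-0.3,0,0,0,0],[0,0,-0.6,0,0,0,0],[0,0,-0.8,0,0,0,0],[0,0,-0.8,0,0,0,0],[0,0,-0.8,0,0,0,0],[0,0,0,0,0,0,0]])

```text
time: 54.62
tool_pos: [682.3, -131.4, 129.3]
tcp_rot: [179.9, -0.3, -1.9]
ft_force: [-0.4, 0.6, -1.2]
finger_gap: 45.5
grip_force: 40.7
```

```bash
python3 -c "
from h import *
plan((586,-309,124),-2,.7)
t=snapshot('top')
for off in(-25,0,25):
  print(off,[float(x) for x in np.arange(540,560,1.5) if cv2.getRectSubPix(np.ascontiguousarray(t[:,:,0]),(1,1),tuple(map(float,proj('top',(x,-306.8+off-(x-514.4)*.035,47)))))[0,0]<150])"
```

```text
at [ 682.3 -131.4  129.3] rot [179.9  -0.3  -1.9] ft [-0.4  0.6 -1.2] gap 45.5
shift rows 9 [-0.335  0.669  0.02 ] total [-3.02  6.02  0.18]
turn units az 0.03
-25 [546.0, 547.5, 549.0, 550.5]
0 [540.0, 547.5, 549.0, 550.5]
25 [549.0, 550.5, 552.0]
```

Call:
apply_moves(deltas=[[-0.328,0.67,0,0,0,0,0],[-0.328,0.67,0,0,0,0,0],[-0.328,0.67,0,0,0,0,0],[-0.328,0.67,0,0,0,0,0],[-0.328,0.67,0,0,0,0,0],[-0.328,0.67,0,0,0,0,0],[-0.328,0.67,0,0,0,0,0],[-0.328,0.67,0,0,0,0,0]])

```text
time: 55.68
tool_pos: [595.7, -290.3, 125.3]
tcp_rot: [180.0, -0.0, -1.9]
ft_force: [0.1, 0.2, -0.6]
finger_gap: 45.3
grip_force: 40.7
```

Call:
apply_moves(deltas=[[-0.328,0.67,0,0,0,0,0],[0,0,0,0,0,0,0],[0,0,0,0,0,0,0]])

```text
time: 56.05
tool_pos: [585.9, -308.7, 125.2]
tcp_rot: [-180.0, -0.0, -1.9]
ft_force: [0.4, 0.3, -0.1]
finger_gap: 45.1
grip_force: 40.8
```

```bash
python3 -c "
from h import *
plan((586,-309,60),-2,.5)"
```

```text
at [ 585.9 -308.7  125.2] rot [-180.    -0.    -1.9] ft [ 0.4  0.3 -0.1] gap 45.1
shift rows 5 [0.    0.002 0.435] total [0.   0.01 2.17]
turn units az 0.03
```

Call:
apply_moves(deltas=[[0,0,0.435,0,0,0,0],[0,0,0.435,0,0,0,0],[0,0,0.435,0,0,0,0],[0,0,0.435,0,0,0,0],[0,0,0.435,0,0,0,0],[0,0,0,0,0,0,0],[0,0,0,0,0,0,0]])

```text
time: 56.92
tool_pos: [586.1, -308.9, 60.3]
tcp_rot: [180.0, -0.0, -1.9]
ft_force: [-0.2, 0.1, -0.7]
finger_gap: 45.6
grip_force: 40.8
```

Call:
apply_moves(deltas=[[0,0,0.08,0,0,0,0],[0,0,0.06,0,0,0,0],[0,0,0,0,0,0,0]])

```text
time: 57.3
tool_pos: [585.8, -308.7, 55.7]
tcp_rot: [-180.0, 0.0, -1.9]
ft_force: [-0.4, 0.2, -0.9]
finger_gap: 45.3
grip_force: 40.8
```

Call:
apply_moves(deltas=[[0,0,0.04,0,0,0,0],[0,0,0,0,0,0,0]])

```text
time: 57.55
tool_pos: [585.9, -308.8, 54.5]
tcp_rot: [180.0, -0.0, -1.9]
ft_force: [0.7, -0.3, -1.3]
finger_gap: 44.9
grip_force: 40.8
```

Call:
apply_moves(deltas=[[0,0,0.03,0,0,0,0],[0,0,0,0,0,0,0]])

```text
time: 57.8
tool_pos: [586.3, -308.8, 54.4]
tcp_rot: [180.0, -0.1, -1.9]
ft_force: [-1.1, 1.6, 5.3]
finger_gap: 45.1
grip_force: 41.2
```

Call:
apply_moves(deltas=[[0,0,0,0,0,0,0.58],[0,0,0,0,0,0,0.66],[0,0,0,0,0,0,0.75],[0,0,-0.3,0,0,0,0.75],[0,0,-0.7,0,0,0,0.75],[0,0,-0.8,0,0,0,0.75],[0,0,-0.8,0,0,0,0.75],[0,0,0,0,0,0,0.75]])

```text
time: 58.8
tool_pos: [588.0, -310.1, 136.4]
tcp_rot: [179.8, -0.4, -1.9]
ft_force: [0.3, 0.6, -0.3]
finger_gap: 64.1
grip_force: 0.0
```

Call:
apply_moves(deltas=[[-0.9,0,0,0,0,0,0],[-0.9,0,0,0,0,0,0],[-0.9,0,0,0,0,0,0],[-0.9,0,0,0,0,0,0],[-0.9,0,0,0,0,0,0],[-0.9,0,0,0,0,0,0],[-0.9,0,0,0,0,0,0],[-0.9,0,0,0,0,0,0]])

```text
time: 59.8
tool_pos: [368.9, -301.4, 131.2]
tcp_rot: [-180.0, 0.0, -1.9]
ft_force: [0.3, -0.3, 0.0]
finger_gap: 0.0
grip_force: 0.0
```

Call:
apply_moves(deltas=[[-0.1,0,0,0,0,0,0],[0,0,0,0,0,0,0],[0,0,0,0,0,0,0]])

```text
time: 60.18
tool_pos: [367.6, -301.7, 131.7]
tcp_rot: [180.0, -0.0, -1.8]
ft_force: [0.1, -1.0, 0.4]
finger_gap: 0.1
grip_force: 0.0
```

```bash
python3 - <<'E'
from h import *
plan((368,-302,50),-2,.7)
s=snapshot('scene');t=snapshot('top')
crop(s,80,130,180,190,2.7,'pics/a.png');crop(t,300,90,125,180,2.4,'pics/b.png',40)
a=cv2.imread('pics/a.png');b=cv2.imread('pics/b.png');m=np.zeros((600,800,3),np.uint8);m[:a.shape[0],:a.shape[1]]=a;m[:b.shape[0],495:495+b.shape[1]]=b[:,:305];cv2.imwrite('pics/m6.png',m)
E
```

```text
at [ 367.6 -301.7  131.7] rot [180.   -0.   -1.8] ft [ 0.1 -1.   0.4] gap 0.1
shift rows 4 [0.003 0.002 0.681] total [0.01 0.01 2.72]
turn units az 0.04
```

View pics/m6.png

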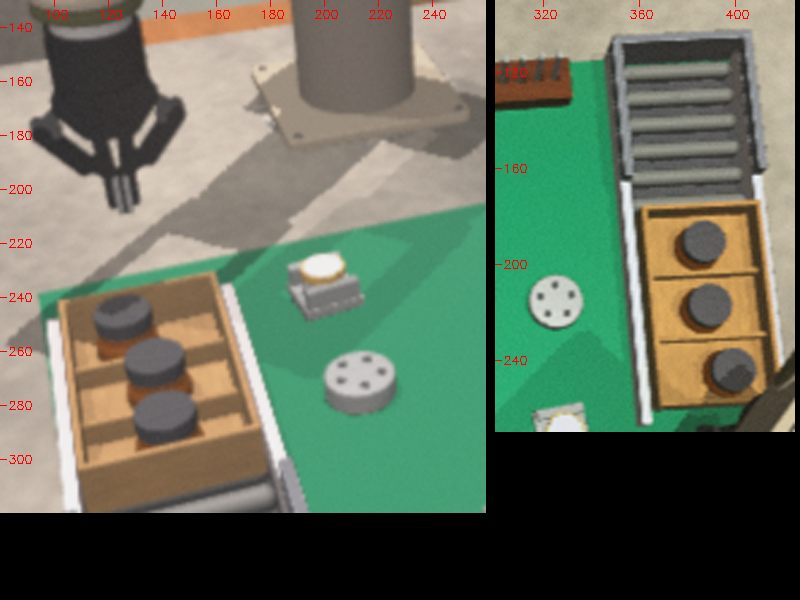

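All three jars stand in the carton's bays, lids at top (386,190), (389,216), (399,244). The near one has been nudged sideways within its bay, so I check its height and tilt numerically.

```bash
python3 - <<'E'
from h import *
O={}
for n,b in(('top',(362,415,170,262)),('scene',(92,160,232,300))):
    im=snapshot(n).astype(int); m=((im.max(2)<115)&(im.max(2)-im.min(2)<16)).astype(np.uint8)
    z=np.zeros_like(m); z[b[2]:b[3],b[0]:b[1]]=m[b[2]:b[3],b[0]:b[1]]
    z=cv2.morphologyEx(z,cv2.MORPH_OPEN,np.ones((3,3),np.uint8))
    for c in cv2.findContours(z,0,1)[0]:
        if cv2.contourArea(c)>90: e=cv2.fitEllipse(c); print(n,np.round(e[0],1),np.round(e[1],1),round(e[2]),cv2.contourArea(c)); O.setdefault(n,[]).append(e[0])
for a in O['top']:
    for b in O['scene']:
        X,g=tri(a,b)
        if g<6: print(X.round(1),round(g,1))
E
```

```text
top [398.6 243.7] [16.8 17.3] 112 227.5
top [388.9 216.9] [16.5 16.7] 58 214.5
top [386.2 190.4] [16.2 16.7] 29 209.5
scene [140.8 284.2] [18.  22.7] 74 317.5
scene [136.8 264.1] [16.3 21.4] 81 271.0
scene [125.1 247.3] [15.2 21.1] 80 249.0
[ 443.9 -323.4   60.8] 1.7
[ 514.7 -307.9   60.3] 1.6
[ 584.9 -309.8   60.8] 1.6
```

Jars are all level (lid centre z ≈ 60.5). Descend behind the carton and push.

Call:
apply_moves(deltas=[[0,0,0.681,0,0,0,0],[0,0,0.681,0,0,0,0],[0,0,0.681,0,0,0,0],[0,0,0.681,0,0,0,0],[0,0,0,0,0,0,0],[0.3,0,0,0,0,0,0],[0.2,0,0,0,0,0,0],[0.15,0,0,0,0,0,0]])

```text
time: 61.38
tool_pos: [387.6, -302.8, 50.8]
tcp_rot: [179.9, -0.1, -1.8]
ft_force: [-0.4, -0.2, 0.6]
finger_gap: 0.1
grip_force: 0.0
```

Call:
apply_moves(deltas=[[0.15,0,0,0,0,0,0],[0.15,0,0,0,0,0,0],[0.2,0,0,0,0,0,0],[0.2,0,0,0,0,0,0],[0.25,0,0,0,0,0,0],[0.25,0,0,0,0,0,0],[0.3,0,0,0,0,0,0],[0.3,0,0,0,0,0,0]])

```text
time: 62.38
tool_pos: [441.0, -303.8, 49.8]
tcp_rot: [-180.0, 0.0, -1.9]
ft_force: [-2.9, 2.0, 1.3]
finger_gap: 0.0
grip_force: 1.3
```

```bash
python3 - <<'E'
from h import *
plan((587,-310,50),-2,.3)
t=np.ascontiguousarray(snapshot('top'))
# dark lid positions along lane
m=((t.max(2)<115)&(t.max(2).astype(int)-t.min(2)<16)).astype(np.uint8); z=np.zeros_like(m); z[100:262,360:415]=m[100:262,360:415]
z=cv2.morphologyEx(z,cv2.MORPH_OPEN,np.ones((5,5),np.uint8))
for c in cv2.findContours(z,0,1)[0]:
    if 90<cv2.contourArea(c)<400: e=cv2.fitEllipse(c); print(onz('top',e[0],60.5).round(1),np.round(e[1],1))
E
```

```text
at [ 441.  -303.8   49.8] rot [-180.     0.    -1.9] ft [-2.9  2.   1.3] gap 0.0
shift rows 17 [ 0.287  0.003 -0.   ] total [ 4.87  0.05 -0.01]
turn units az 0.03
[ 434.1 -256.3   60.5] [12.2 24.2]
[ 554.6 -309.2   60.5] [16.1 16.6]
[ 625.4 -312.2   60.5] [15.7 16.5]
```

Call:
apply_moves(deltas=[[0.3,0,0,0,0,0,0],[0.3,0,0,0,0,0,0],[0.3,0,0,0,0,0,0],[0.3,0,0,0,0,0,0],[0.3,0,0,0,0,0,0],[0.3,0,0,0,0,0,0],[0.3,0,0,0,0,0,0],[0.3,0,0,0,0,0,0]])

```text
time: 63.42
tool_pos: [513.0, -306.4, 49.8]
tcp_rot: [-180.0, 0.0, -1.9]
ft_force: [-2.0, 2.6, 1.3]
finger_gap: 0.3
grip_force: 1.3
```

Call:
apply_moves(deltas=[[0.3,0,0,0,0,0,0],[0.3,0,0,0,0,0,0],[0.3,0,0,0,0,0,0],[0.25,0,0,0,0,0,0],[0.2,0,0,0,0,0,0],[0.15,0,0,0,0,0,0],[0.1,0,0,0,0,0,0],[0.1,0,0,0,0,0,0]])

```text
time: 64.42
tool_pos: [563.5, -308.0, 50.0]
tcp_rot: [-180.0, -0.0, -1.9]
ft_force: [-2.8, 1.9, 0.2]
finger_gap: 0.0
grip_force: 0.8
```

Call:
apply_moves(deltas=[[0.1,0,0,0,0,0,0],[0.1,0,0,0,0,0,0],[0.1,0,0,0,0,0,0],[0.1,0,0,0,0,0,0]])

```text
time: 64.92
tool_pos: [575.6, -308.4, 50.0]
tcp_rot: [-180.0, -0.0, -1.9]
ft_force: [-0.6, 1.0, -0.3]
finger_gap: -0.3
grip_force: 0.8
```

Call:
apply_moves(deltas=[[0.1,0,0,0,0,0,0],[0.1,0,0,0,0,0,0],[0.1,0,0,0,0,0,0]])

```text
time: 65.3
tool_pos: [584.6, -308.7, 49.9]
tcp_rot: [180.0, 0.0, -1.9]
ft_force: [-2.3, 1.3, 1.2]
finger_gap: -0.0
grip_force: 0.8
```

Call:
apply_moves(deltas=[[0.07,0,0,0,0,0,0],[0.07,0,0,0,0,0,0]])

```text
time: 65.55
tool_pos: [588.7, -308.9, 49.9]
tcp_rot: [180.0, -0.0, -1.9]
ft_force: [-1.1, 1.0, 1.1]
finger_gap: 0.2
grip_force: 0.8
```

Call:
apply_moves(deltas=[[0.05,0,0,0,0,0,0],[0.05,0,0,0,0,0,0]])

```text
time: 65.8
tool_pos: [591.0, -308.9, 49.9]
tcp_rot: [-180.0, 0.1, -1.9]
ft_force: [-9.6, 2.2, 6.6]
finger_gap: -0.1
grip_force: 5.0
```

Contact with the end wall is starting; I press a bit more to confirm.

Call:
apply_moves(deltas=[[0.05,0,0,0,0,0,0],[0.05,0,0,0,0,0,0]])

```text
time: 66.05
tool_pos: [591.0, -308.9, 49.8]
tcp_rot: [-179.9, 0.4, -1.9]
ft_force: [-25.5, 4.6, 18.1]
finger_gap: 0.2
grip_force: 13.4
```

```bash
python3 - <<'E'
from h import *
print(sense()['tool_pos'],sense()['ft_force'])
t=snapshot('top'); s=snapshot('scene')
m=((t.max(2)<115)&(t.max(2).astype(int)-t.min(2)<16)).astype(np.uint8); z=np.zeros_like(m); z[100:262,355:415]=m[100:262,355:415]
z=cv2.morphologyEx(z,cv2.MORPH_OPEN,np.ones((5,5),np.uint8))
for c in cv2.findContours(z,0,1)[0]:
    if 90<cv2.contourArea(c)<600: e=cv2.fitEllipse(c); print(onz('top',e[0],60.5).round(1),np.round(e[1],1))
# orange extent in lane
h=cv2.cvtColor(t,cv2.COLOR_RGB2HSV); o=((h[:,:,0]<22)&(h[:,:,0]>10)&(h[:,:,1]>110)).astype(np.uint8); z=np.zeros_like(o); z[90:262,340:425]=o[90:262,340:425]
ys,xs=np.nonzero(z); print(ys.min(),ys.max()); 
u=xs[ys<ys.min()+3].mean(); print('far rim',onz('top',(u,ys.min()-.5),67)[:2]); u=xs[ys>ys.max()-3].mean(); print('near',onz('top',(u,ys.max()+.5),67)[:2])
E
```

```text
[ 591.03979722 -308.88684048   49.84506863] [-25.4935318    4.58422158  18.0717837 ]
[ 576.  -348.1   60.5] [10.5 25.9]
[ 705.  -313.3   60.5] [15.2 16.2]
[ 775.2 -316.3   60.5] [15.3 16.4]
106 189
far rim [ 818.80135082 -328.452051  ]
near [ 590.2759906  -251.14564683]
```

Call:
apply_moves(deltas=[[-0.1,0,0,0,0,0,0],[-0.2,0,0,0,0,0,0],[-0.5,0,0,0,0,0,0],[-0.8,0,0,0,0,0,0],[-0.8,0,-0.8,0,0,0,0],[-0.8,0,-0.8,0,0,0,0],[-0.8,0,-0.8,0,0,0,0],[-0.8,0,-0.8,0,0,0,0]])

```text
time: 67.15
tool_pos: [450.0, -304.6, 146.9]
tcp_rot: [180.0, -0.1, -1.9]
ft_force: [-0.5, -0.6, -0.1]
finger_gap: -0.0
grip_force: 0.0
```

Call:
apply_moves(deltas=[[0,0,-0.8,0,0,0,0],[0,0,-0.8,0,0,0,0],[-0.3,0,0,0,0,0,0],[0,0,0,0,0,0,0],[0,0,0,0,0,0,0]])

```text
time: 67.78
tool_pos: [441.1, -303.7, 192.6]
tcp_rot: [-179.9, 0.1, -1.9]
ft_force: [0.0, 0.4, 0.7]
finger_gap: -0.2
grip_force: 0.0
```

```bash
python3 - <<'E'
from h import *
s0=cv2.imread('pics/s5.png')[:,:,::-1].astype(int); s=snapshot('scene').astype(int); t=snapshot('top'); t0=cv2.imread('pics/t5.png')[:,:,::-1].astype(int)
print('bar/bands scene diff',(abs(s-s0).max(2)>40)[150:240,345:430].sum(),'holder/block diff',(abs(s-s0).max(2)>40)[222:250,188:213].sum(),(abs(s-s0).max(2)>40)[260:282,200:226].sum())
m=((t.max(2)<115)&(t.max(2).astype(int)-t.min(2)<16)).astype(np.uint8); z=np.zeros_like(m); z[100:220,355:415]=m[100:220,355:415]
z=cv2.morphologyEx(z,cv2.MORPH_OPEN,np.ones((5,5),np.uint8))
for c in cv2.findContours(z,0,1)[0]:
    if 90<cv2.contourArea(c)<600: e=cv2.fitEllipse(c); print(onz('top',e[0],60.5).round(1),np.round(e[1],1))
print(sense()['tool_pos'],sense()['ft_force'])
E
```

```text
bar/bands scene diff 5 holder/block diff 61 21
[ 522.1 -308.1   60.5] [ 8.2 59.2]
[ 553.9 -313.2   60.5] [ 6.9 81.3]
[ 582.9 -315.3   60.5] [ 5.2 71.7]
[ 633.7 -329.6   60.5] [15.9 16.7]
[ 705.1 -313.4   60.5] [15.2 16.4]
[ 775.1 -316.3   60.5] [15.2 16.5]
[ 441.31771973 -303.71498313  192.82209424] [-0.25146974  0.15003548  0.52980696]
```

```bash
python3 -c "
from bench import *
print(hand_in())"
```

```text
the job is handed in; nothing more can be done
None
```

The job is handed in: the bar is out at its stop, both loupe headbands hang astride it, all three jars stand upright in the carton, and the carton is home against the end of the bay (about 68 s of robot time; `hand_in` returned no verdict).

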